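Unpack a bearing kit onto the spindle and pile its separator plates

TASK

Make up the bearing kit on the upright steel spindle: thread the large black seal ring on first, then the steel bearing, then the brown seal ring on top, each seated flat on the one below. Pile the two separator plates that carried the parts on the cork pad, the larger grey plate underneath and the smaller blue one flat on it, both centred and squared up with the pad. Leave the white carton and the spray can where they stand, and let go of everything at the end.

Things in the scene. Friction and masses are not known exactly. Their poses are not given: they have to be found in the camera images.
- seal_black_center (a point): the large black rubber shaft seal, a flat ring of outer diameter 58 mm, clear hole about 36 mm, 9 mm thick; the point is its centre, half-way up; z is its axis. At the start it lies flat on the worktop.
- bearing_steel_center (a point): the steel ball bearing, light grey with a thin brown band, a flat ring of outer diameter 47 mm, clear hole about 17 mm, 14 mm thick; the point is its centre, half-way up; z is its axis. At the start it lies centred within about 5 mm on one of the two separator plates.
- seal_brown_center (a point): the small brown rubber shaft seal, a flat ring of outer diameter 44 mm, clear hole about 24 mm, 8 mm thick; the point is its centre, half-way up; z is its axis. At the start it lies centred within about 5 mm on one of the two separator plates.
- plate_grey_center (a point): the larger separator plate, metallic grey, rigid, 90 x 60 x 10 mm, lying flat on the worktop; the point is its centre, half-way up; x runs along its 90 mm side, y along the 60 mm side, z up. At the start it carries the bearing or the brown seal
- plate_blue_center (a point): the smaller separator plate, blue, rigid, 75 x 50 x 10 mm, lying flat on the worktop; the point is its centre, half-way up; x runs along its 75 mm side, y along the 50 mm side, z up. At the start it carries the bearing or the brown seal (the one that the grey plate does not)
- spindle_foot (a point): the fixed steel spindle, on its axis at the top of its round dark foot, 12 mm above the worktop; z up. The foot is 72 mm across; the post is 8 mm thick and its tip, tapered over the last 8 mm to 3 mm, ends 44 mm above this point; at the root a cone-shaped shoulder, 28 mm across below and 22 mm at its flat top, 9 mm high, fits loosely in the hole of the black seal, which lies flat on the foot with the shoulder level with its top
- pad_top (a point): the fixed cork pad, light brown, 100 x 70 mm, 4 mm thick; the point is the centre of its top; x runs along its 100 mm side, z up
- carton: bystander: small white and grey carton, loose, 50 x 75 x 42 mm; origin at the centre of its underside, x along its 50 mm side; to be left alone
- can: bystander: upright spray can with a red cap, loose, 66 mm across, 197 mm tall; origin at the centre of its underside; to be left alone
There are look-alikes about, which are no part of the job. What is shaped like the part that bears seal_black_center but yellow is not meant.

How it is judged:
By the outcome, as a careful person would: the job done as asked, in the order asked, and still so for the second after the job is handed in, with the robot touching nothing.
It also fails if it takes over 125 s, if anything falls off the work surface, if the arm or the gripper's body presses on something with over 40 N, if the wrist force passes 120 N, or if a joint passes its speed limit or range.

ROBOT

A 6-joint arm with a two-finger parallel gripper is mounted at the origin on a cart in front of the work surface, level with it; the furniture and walls round the work are solid. World frame = base frame: x ahead of the robot, y to its left, z up, the work surface at z = 0. Lengths are in m, angles in rad, forces in N, time in s.
With the tool pointing down it reaches from about 0.4 to 0.925 m from the base axis. Payload 3.4 kg.
Tool frame: the origin (TCP) lies between the finger pads; the fingertips stand 22 mm ahead of it and the grasp point (between the pads) lies 3 mm ahead of it; x points along the fingers, z is the direction in which the jaws open and shut, and the axes are right-handed (so a half turn about x gives the same grasp; the last joint's range is limited). The gripper opens to 85 mm and grips with 20 to 120 N. Pads are 22 mm wide; open, the fingers measure 114 mm over their backs; the gripper's body (76 mm by 85 mm) begins 54 mm behind the grasp point. The pads swing forward as they close: fully open they stand 13 mm farther back than shut.
Start: joints at [-1.179, 0.307, 1.506, -0, 1.328, -0.073], TCP at [0.258, -0.514, 0.253] pointing down, gripper open.
Joint ranges: [-3.12, 3.12], [-1.05, 2.28], [0.14, 2.33], [-1.42, 4.57], [0.1, 2.73], [-2.68, 2.68]. Speed limits (rad/s): [2.57, 2.57, 3.14, 3.14, 3.14, 3.14].

INTERFACE

Orientations are given as [roll, pitch, yaw] about the fixed x, y, z axes, in that order (R = Rz(yaw) Ry(pitch) Rx(roll)).
In Python, from station import manip, viewer, workorder gives the robot as it stands.
- The arm moves only by the shell command python3 -m handwheel 'ROWS' [FORCE]. ROWS is JSON, one flat list of numbers, 7 for each row, row after row: the gripper's target within -1 to 1 (shut at 1, half-way at 0, fully open at -1), then the shift along the tool's x, y, z in mm, then the turn, a rotation vector about the tool's x, y, z in degrees. A call has 1 to 20 rows; each row shifts and turns the pose as measured when the row begins, along the tool's axes as they then stand; what a row does not reach is not made up. A row lasts 1/10 s, in which the tool goes at most 50 mm and 8.59 degrees, less where a joint would pass 70% of its speed; a pose out of reach is approached as far as the arm can. A call is refused whole if a number of a shift passes 50 or a number of a turn 8.59, either way. A call with a gripper value outside its range is refused whole. The fingers move at their own pace and stop on an object; FORCE is the grip in N (left out, the last holds). Time passes only in rows, so rows that do not move let the fingers close. It gives the time, the measured TCP pose, the force and the opening at its end, in the units of the state.
- manip.observe(): the state, without advancing time (a new reading comes with each control period).
- viewer.grab_frame(name): name is "scene" or "top"; returns the picture (384x512x3 uint8, red, green, blue); there is no depth.
- viewer.camera_info(name): a dict with "camera_matrix" (3x3 intrinsics, pixels), "k1" (the pictures are not rectified: a ray, as slopes to the right and down, at radius r is drawn at 1 + k1 r^2 times it, then the intrinsics apply), "rvec" (rotation vector, rad) and "tvec" (3), from world to camera coordinates, as OpenCV has them. Camera axes: x right, y down, z forward; pixel columns grow to the right and rows downward; lengths in m; the calibration is good to about 2 mm. A picture is of the moment at which its call begins. camera_info takes no time and is no camera call.
- workorder.finish_job(): hands the job in, once; it reports no verdict.
The state is a dict: "t": time; "qpos": joint angles; "joint_vel": joint speeds; "effort": joint torques, N m; "tcp_pos": TCP position; "ee_rot": TCP orientation; "ft_force": force on the tool from outside, world axes, zero at the start; "wrist_torque": the same for the moment, N m; "gripper_width": opening from 0.0 (shut) to 1.0 (fully open).
Only numpy, scipy, OpenCV 4.12 (cv2) and the standard library are available. Lean on these libraries where they do the work, as an engineer would, in place of code of your own. Each camera call takes 0.05 s, during which the arm holds its last target.

## Working session

There is one attempt and no reset: what is moved stays moved. The work goes in short steps, Python scripts to look and compute and a shell command to move; the robot and the scene stay as the last step left them, time stands still between calls to the robot, and variables do not carry over. Pictures are saved under pics/ and viewed, and the job is handed in when it is done.

```bash
ls -la; mkdir -p pics
cat > h.py <<'E'
import numpy as np, cv2
from station import manip, viewer, workorder
def cam(n):
    c=viewer.camera_info(n); return np.array(c["camera_matrix"],float),float(c["k1"]),np.array(c["rvec"],float).reshape(3),np.array(c["tvec"],float).reshape(3)
def proj(n,P):
    K,k1,r,t=cam(n); P=np.atleast_2d(np.array(P,float))
    return cv2.projectPoints(P.reshape(-1,1,3),r,t,K,np.array([k1,0,0,0,0.]))[0].reshape(-1,2)
def back(n,uv,z):
    K,k1,r,t=cam(n); uv=np.atleast_2d(np.array(uv,float))
    x=cv2.undistortPoints(uv.reshape(-1,1,2),K,np.array([k1,0,0,0,0.])).reshape(-1,2)
    R=cv2.Rodrigues(r)[0]; C=-R.T@t
    d=np.c_[x,np.ones(len(x))]@R
    s=(z-C[2])/d[:,2]
    return C+d*s[:,None]
def snap(n,name):
    im=np.ascontiguousarray(np.array(viewer.grab_frame(n))[:,:,::-1]); cv2.imwrite('pics/%s_raw.png'%name,im)
    return im
E
python3 - <<'E'
from h import *
for n in("scene","top"):
    im=snap(n,n+'0'); cv2.imwrite('pics/%s0.png'%n,cv2.resize(im,(800,600),interpolation=cv2.INTER_CUBIC)); print(cam(n))
    K,k1,r,t=cam(n);print(-cv2.Rodrigues(r)[0].T@t)
print(manip.observe())
E
```

```text
total 12
drwxr-xr-x  3 agent agent 4096 Dec  7 06:58 .
drwxr-xr-x 23 root  root  4096 Dec  7 06:58 ..
drwxr-xr-x  2 agent agent 4096 Dec  7 06:58 pics
(array([[351.48551591,   0.        , 258.38450801],
       [  0.        , 351.48551591, 189.6474485 ],
       [  0.        ,   0.        ,   1.        ]]), -0.02163830657533404, array([ 1.12197746, -2.21809735,  1.16164   ]), array([0.50019971, 0.24958979, 0.61156217]))
[0.02299048 0.62184259 0.54707068]
(array([[359.72417931,   0.        , 256.93619592],
       [  0.        , 359.72417931, 191.11455261],
       [  0.        ,   0.        ,   1.        ]]), 0.03441472418846774, array([ 2.11572868, -2.12575953,  0.17849233]), array([0.23244302, 0.53814469, 0.81830392]))
[0.38290136 0.21897987 0.90481221]
{'t': 0.1, 'qpos': array([-1.17848082e+00,  3.07497047e-01,  1.50754369e+00, -4.23962308e-05,
        1.32839854e+00, -7.35038436e-02]), 'joint_vel': array([ 0.00055395, -0.00098864, -0.00059928, -0.00032772, -0.00033032,
        0.00026338]), 'effort': array([-1.05952384e-05, -4.58529854e+01, -2.52607191e+01,  4.28245812e-05,
        5.49985605e-03, -1.94112118e-05]), 'tcp_pos': array([ 0.2580025 , -0.51321099,  0.25247342]), 'ee_rot': array([3.09036254, 1.56894925, 1.98539578]), 'ft_force': array([ 0.36737694, -0.16428554, -0.68942437]), 'wrist_torque': array([-0.02241259,  0.03193283,  0.05908481]), 'gripper_width': 0.9989928083500442}
```

View pics/scene0.png

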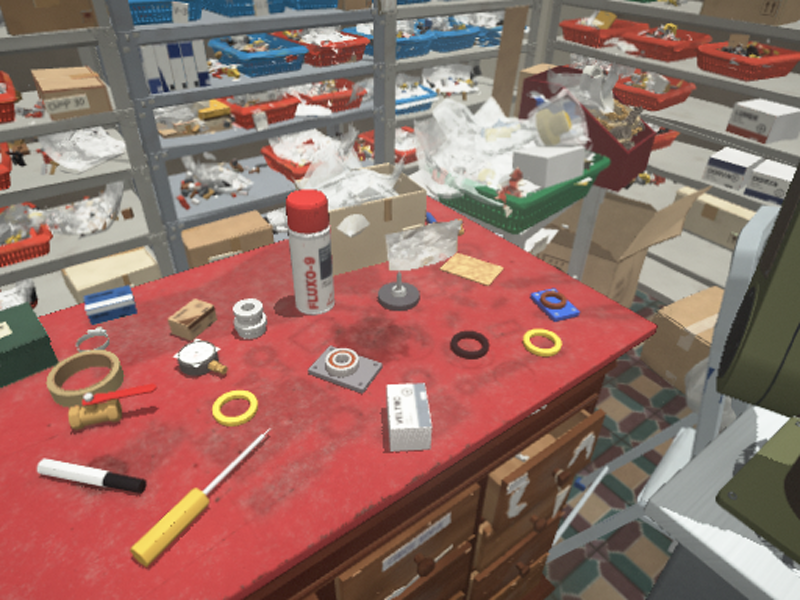

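View pics/top0.png

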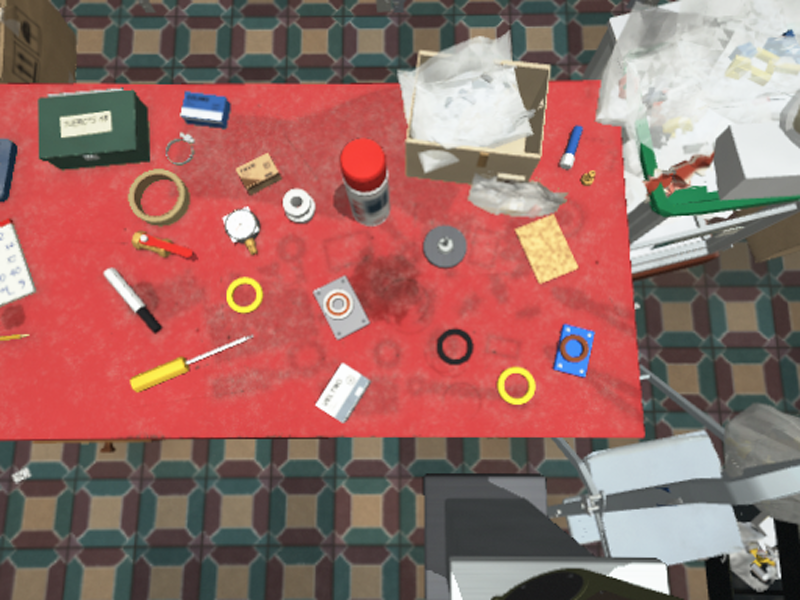

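The top view shows the black seal at about (455,346) px of 800x600, the grey plate with the bearing at (341,307), and the blue plate with the brown seal at (574,350). The spindle is at (445,245) and the pad at (546,248). The yellow rings are decoys. The carton is at (343,392) and the can at (365,185). Next I'll zoom in for measurement.

Run:
```python
import cv2,numpy as np
t=cv2.imread('pics/top0_raw.png'); s=cv2.imread('pics/scene0_raw.png')
a=cv2.resize(t[135:275,190:390],(800,560),interpolation=cv2.INTER_NEAREST); cv2.imwrite('pics/tz.png',a)
b=cv2.resize(s[150:300,190:390],(800,600),interpolation=cv2.INTER_NEAREST); cv2.imwrite('pics/sz.png',b)
```

```text
(no output)
```

View pics/tz.png

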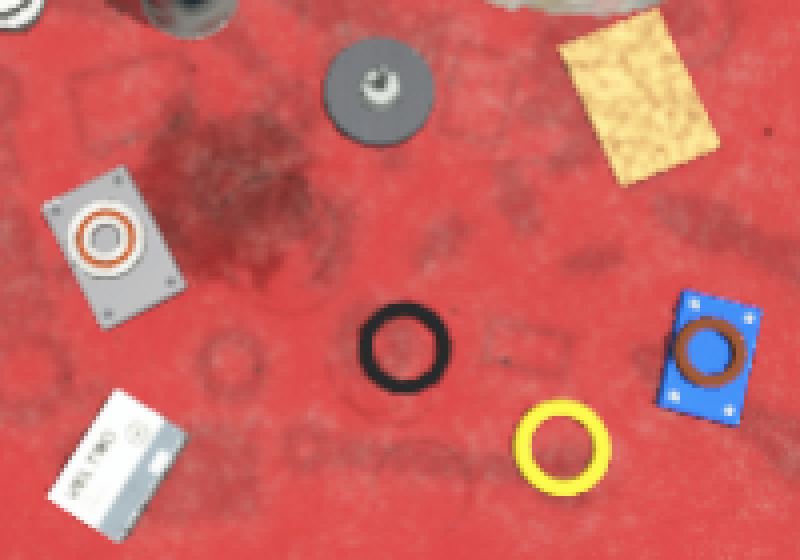

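View pics/sz.png

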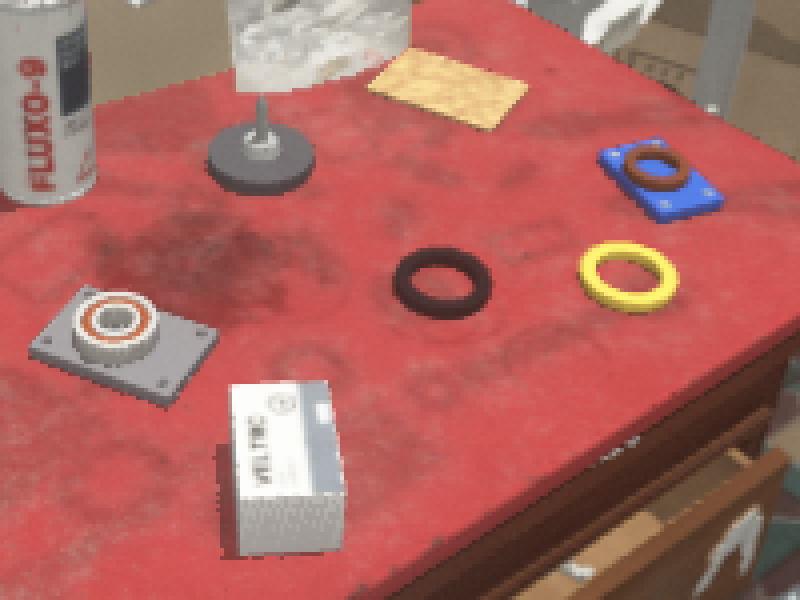

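```bash
cat > fit.py <<'E'
from h import *
from scipy.optimize import minimize
a=np.linspace(0,2*np.pi,48,endpoint=False)
def cyl(r,z0,z1,r1=None):
    r1=r if r1 is None else r1
    return np.r_[np.c_[r*np.cos(a),r*np.sin(a),0*a+z0],np.c_[r1*np.cos(a),r1*np.sin(a),0*a+z1]]
def box(l,w,z0,z1): return np.array([[i*l/2,j*w/2,z] for i in(-1,1) for j in(-1,1) for z in(z0,z1)])
S=8
def hullmask(n,P,shape,win):
    uv=proj(n,P); u0,v0,u1,v1=win
    q=((uv+0.5-[u0,v0])*S-0.5).astype(np.float32)
    h=cv2.convexHull(q)
    m=np.zeros(((v1-v0)*S,(u1-u0)*S),np.uint8); cv2.fillConvexPoly(m,np.round(h*16).astype(np.int32),255,shift=4)
    return cv2.resize(m,(u1-u0,v1-v0),interpolation=cv2.INTER_AREA)/255.
def place(M,x,y,yaw):
    c,s=np.cos(yaw),np.sin(yaw); return np.c_[c*M[:,0]-s*M[:,1]+x,s*M[:,0]+c*M[:,1]+y,M[:,2]]
def component(mask,seed):
    m=mask.astype(np.uint8); n,l,_,_=cv2.connectedComponentsWithStats(m)
    u,v=map(int,np.round(seed)); w=l[max(v-6,0):v+7,max(u-6,0):u+7]; ids=w[w>0]
    if not len(ids): return None
    k=np.bincount(ids).argmax(); c=(l==k).astype(np.uint8)
    cs,_=cv2.findContours(c,cv2.RETR_EXTERNAL,cv2.CHAIN_APPROX_NONE); o=np.zeros_like(c); cv2.drawContours(o,cs,-1,1,-1); return o
def fit(n,obs,M,x0,yaw=True):
    ys,xs=np.nonzero(obs); win=(xs.min()-8,ys.min()-8,xs.max()+9,ys.max()+9); win=(max(win[0],0),max(win[1],0),min(win[2],512),min(win[3],384))
    o=obs[win[1]:win[3],win[0]:win[2]].astype(float)
    f=lambda p:np.sum((hullmask(n,place(M,p[0],p[1],p[2] if yaw else 0),None,win)-o)**2)
    p0=np.array(x0[:3] if yaw else x0[:2],float); sim=[p0]+[p0+d for d in np.diag([.006,.006,.15][:len(p0)])]
    r=minimize(f,p0,method='Nelder-Mead',options=dict(initial_simplex=sim,xatol=1e-5,fatol=.01))
    return r.x,r.fun/ max(o.sum(),1)
def hsv(im):
    h=cv2.cvtColor(im,cv2.COLOR_BGR2HSV).astype(int); return h[...,0],h[...,1],h[...,2]
def red(im):
    H,s,v=hsv(im); return ((H<8)|(H>170))&(s>105)&(v>60)
E
cat > m0.py <<'E'
from fit import *
T={n:cv2.imread('pics/%s0_raw.png'%n) for n in('top','scene')}
tz=lambda u,v:(190+u/4,135+v/4)
seeds=dict(black=(tz(372,347),.0045),grey=(tz(115,247),.01),blue=(tz(710,357),.01),spin=(tz(360,92),.012),pad=(tz(640,98),.004))
M=dict(black=cyl(.029,0,.009),grey=np.r_[box(.09,.06,0,.01)],blue=box(.075,.05,0,.01),spin=cyl(.036,0,.012),pad=box(.1,.07,0,.004))
for k,(sd,z) in seeds.items():
    g=back('top',[sd],z)[0]
    for n in('top','scene'):
        im=T[n];H,s,v=hsv(im)
        if k=='black': m=v<90
        elif k=='blue': m=(H>100)&(H<125)&(s>120)|((s>0)&(s<70)&(v>150))
        elif k=='pad': m=(H>12)&(H<35)&(s>60)&(v>120)
        elif k=='spin': m=(v<140)&(s<100)
        else: m=~red(im)
        m=component(m&(~red(im)|(k=='black')),proj(n,[g+[0,0,0]])[0])
        if m is None: print(k,n,'none');continue
        best=min((fit(n,m,M[k],(g[0],g[1],y),k in('grey','blue','pad')) for y in((-.5,.5,1.2,2.) if k in('grey','blue','pad') else (0,))),key=lambda r:r[1])
        print(k,n,m.sum(),np.round(best[0],4),'res%.3f'%best[1])
for k,z in(('bear',.024),('brown',.018)):
    for n in('top','scene'):
        im=T[n];H,s,v=hsv(im); g=back('top',[tz(*((107,239) if k=='bear' else (710,352)))],z)[0]
        c=proj(n,[g])[0]; m=((H<20)|(H>175))&(s>(60 if k=='bear' else 60))
        m=m.astype(np.uint8); Y,X=np.mgrid[:384,:512]; m[(np.hypot(X-c[0],Y-c[1])>(10 if k=='bear' else 13))]=0
        mm=component(m,c); 
        print(k,n,mm.sum(),end=' ')
        if k=='brown':
            b=fit(n,mm,cyl(.022,.01,.018),g[:2],False); print(b)
        else:
            ys,xs=np.nonzero(mm); print(back(n,[[xs.mean(),ys.mean()]],.024))
E
python3 m0.py
```

```text
black top 397 [0.4699 0.1466] res0.068
black scene 321 [0.4714 0.1469] res0.123
grey top 868 [0.535  0.3291 0.4808] res0.014
grey scene 877 [0.5361 0.3291 0.4734] res0.033
blue top 90 [ 0.3949  0.0273 -0.6422] res1.000
blue scene 124 [ 0.4559 -0.0534  2.1473] res2.031
spin top 577 [0.6342 0.1601] res0.070
spin scene 409 [0.6366 0.16  ] res0.085
pad top 1030 [ 0.6315 -0.0079  3.5175] res0.019Traceback (most recent call last):
  File "m0.py", line 17, in <module>
    best=min((fit(n,m,M[k],(g[0],g[1],y),k in('grey','blue','pad')) for y in((-.5,.5,1.2,2.) if k in('grey','blue','pad') else (0,))),key=lambda r:r[1])
  File "m0.py", line 17, in <genexpr>
    best=min((fit(n,m,M[k],(g[0],g[1],y),k in('grey','blue','pad')) for y in((-.5,.5,1.2,2.) if k in('grey','blue','pad') else (0,))),key=lambda r:r[1])
              ~~~^^^^^^^^^^^^^^^^^^^^^^^^^^^^^^^^^^^^^^^^^^^^^^^^^^
  File "fit.py", line 28, in fit
    r=minimize(f,p0,method='Nelder-Mead',options=dict(initial_simplex=sim,xatol=1e-5,fatol=.01))
    res = _minimize_neldermead(fun, x0, args, callback, bounds=bounds,
                               **options)
    fxcc = func(xcc)
    fx = function(np.copy(x), *(wrapper_args + args))
  File "fit.py", line 26, in <lambda>
    f=lambda p:np.sum((hullmask(n,place(M,p[0],p[1],p[2] if yaw else 0),None,win)-o)**2)
                       ~~~~~~~~^^^^^^^^^^^^^^^^^^^^^^^^^^^^^^^^^^^^^^^^^^^^^^^^^^
  File "fit.py", line 10, in hullmask
    uv=proj(n,P); u0,v0,u1,v1=win
  File "h.py", line 6, in proj
    K,k1,r,t=cam(n); P=np.atleast_2d(np.array(P,float))
             ~~~^^^
  File "h.py", line 4, in cam
    c=viewer.camera_info(n); return np.array(c["camera_matrix"],float),float(c["k1"]),np.array(c["rvec"],float).reshape(3),np.array(c["tvec"],float).reshape(3)
ValueError: time passes only in moves, steps and waits
```

```bash
python3 - <<'E'
s=open('h.py').read()
i=s.index('def cam'); j=s.index('def proj')
s=s[:i]+'''import os,pickle
_c={}
if os.path.exists('cal.pkl'): _c=pickle.load(open('cal.pkl','rb'))
def cam(n):
    if n not in _c:
        c=viewer.camera_info(n); _c[n]=(np.array(c["camera_matrix"],float),float(c["k1"]),np.array(c["rvec"],float).reshape(3),np.array(c["tvec"],float).reshape(3))
        pickle.dump(_c,open('cal.pkl','wb'))
    return _c[n]
'''+s[j:]
open('h.py','w').write(s)
s=open('m0.py').read()
s=s.replace("m=(H>100)&(H<125)&(s>120)|((s>0)&(s<70)&(v>150))","m=(~red(im)|(np.hypot(*(np.mgrid[:384,:512]-proj(n,[g+[0,0,.0]])[0][::-1,None,None]))<12))")
s=s.replace("m&(~red(im)|(k=='black'))","m&(~red(im)|(k in('black','blue')))")
open('m0.py','w').write(s)
E
python3 m0.py; python3 -c "
from h import *
print(manip.observe()['t'])"
```

```text
black top 397 [0.4699 0.1466] res0.068
black scene 321 [0.4714 0.1469] res0.123
grey top 868 [0.535  0.3291 0.4808] res0.014
grey scene 877 [0.5361 0.3291 0.4734] res0.033
blue top 686 [ 0.4634 -0.0423 -0.2712] res0.036
blue scene 519 [ 0.4653 -0.0429  2.8607] res0.189
spin top 577 [0.6342 0.1601] res0.070
spin scene 409 [0.6366 0.16  ] res0.085
pad top 1030 [ 0.6315 -0.0079  3.5175] res0.019
pad scene 451 [ 0.6339 -0.0071  0.3898] res0.057
bear top 179 [[0.53688115 0.3324197  0.024     ]]
bear scene 152 [[0.53730131 0.33294503 0.024     ]]
brown top 233 (array([ 0.46639385, -0.04068799]), np.float64(0.13730882641704328))
brown scene 324 (array([ 0.46739783, -0.04188382]), np.float64(0.5815123812778561))
0.1
```

```bash
cat >> h.py <<'E'
from scipy.spatial.transform import Rotation as Rn
def toolR(yaw): # jaw (z) axis at yaw in world xy, x down
    x=np.array([0,0,-1.]); z=np.array([np.cos(yaw),np.sin(yaw),0]); return np.c_[x,np.cross(z,x),z]
def go(x,y,z,yaw=None):
    """report tool-frame shift and turn to put TCP at x,y,z, jaws along yaw (mod pi, nearest)"""
    o=manip.observe(); R=Rn.from_euler('xyz',o['ee_rot']).as_matrix()
    d=R.T@(np.array([x,y,z])-o['tcp_pos'])*1000
    cur=np.arctan2(R[1,2],R[0,2]); 
    if yaw is None: yaw=cur
    dy=(yaw-cur+np.pi/2)%np.pi-np.pi/2
    rv=Rn.from_matrix(R.T@toolR(cur+dy)).as_rotvec(degrees=True)
    print('t%.2f tcp'%o['t'],np.round(o['tcp_pos'],4),'jawyaw',round(np.degrees(cur),2),'w',round(o['gripper_width'],3),'F',np.round(o['ft_force'],1),'q6',round(o['qpos'][5],2))
    print('shift',np.round(d,1),'turn',np.round(rv,2))
E
python3 - <<'E'
from h import *
r=1.5625
P=lambda u,v,z:np.round(back('top',[[u/r,v/r]],z)[0],3)
print('can top',P(363,163,.197)); print('can base front',P(370,222,0))
print('box near edge',P(407,178,.1),P(545,180,.1)); print('bag',P(475,200,.03),P(555,212,.03))
print('carton',P(343,392,.042)); print('reel',P(298,205,.02))
R=Rn.from_euler('xyz',manip.observe()['ee_rot']).as_matrix(); print(np.round(R,3))
go(.47,.147,.15,0); go(.47,.147,.15,np.pi/2)
E
```

```text
can top [0.697 0.279 0.197]
can base front [0.68  0.283 0.   ]
box near edge [0.716 0.22  0.1  ] [0.71  0.013 0.1  ]
bag [0.706 0.11  0.03 ] [ 0.684 -0.019  0.03 ]
carton [0.397 0.319 0.042]
reel [0.703 0.401 0.02 ]
[[-0.001  0.893  0.449]
 [ 0.002  0.449 -0.893]
 [-1.     0.    -0.002]]
t0.10 tcp [ 0.258  -0.5132  0.2525] jawyaw -63.31 w 0.999 F [ 0.4 -0.2 -0.7] q6 -0.07
shift [ 103.4  485.9 -494.5] turn [-6.331e+01 -9.000e-02 -6.000e-02]
t0.10 tcp [ 0.258  -0.5132  0.2525] jawyaw -63.31 w 0.999 F [ 0.4 -0.2 -0.7] q6 -0.07
shift [ 103.4  485.9 -494.5] turn [ 2.669e+01 -1.100e-01  2.000e-02]
```

```bash
python3 -m handwheel '[-1,0,48,0,0,0,0,-1,0,48,0,0,0,0,-1,0,45,-20,0,0,0,-1,0,35,-35,0,0,0,-1,0,35,-35,0,0,0,-1,0,35,-35,0,0,0,-1,0,35,-35,0,0,0,-1,0,35,-35,0,0,0,-1,0,35,-35,0,0,0,-1,0,30,-40,0,0,0,-1,0,20,-45,0,0,0,-1,0,10,-45,0,0,0,-1,0,0,0,0,0,0,-1,0,0,0,0,0,0]' 30
python3 -c "
from h import *
go(.47,.147,.15,np.pi/2)"
```

```text
t: 1.5
tcp_pos: [0.4695, 0.0009, 0.2465]
ee_rot: [-2.785, 1.563, 2.389]
ft_force: [0.1, 0.5, 0.1]
gripper_width: 0.999
t1.50 tcp [0.4695 0.0009 0.2465] jawyaw -63.58 w 0.999 F [0.1 0.5 0.1] q6 1.02
shift [  97.3   65.7 -130. ] turn [26.42 -0.36  0.24]
```

```bash
python3 -m handwheel '[-1,0,20,-40,0,0,0,-1,0,20,-40,0,0,0,-1,10,15,-30,0,0,0,-1,30,0,0,8,0,0,-1,30,0,0,8,0,0,-1,10,0,0,8,0,0,-1,0,0,0,0,0,0]'
python3 -c "
from h import *
go(.47,.147,.10,np.pi/2)
for n in('top','scene'): snap(n,n+'1')
s=cv2.imread('pics/scene1_raw.png');t=cv2.imread('pics/top1_raw.png')
cv2.imwrite('pics/c1.png',np.hstack([cv2.resize(s[60:310,180:380],(400,500)),cv2.resize(t[100:350,190:390],(400,500))]))
"
```

```text
t: 2.2
tcp_pos: [0.476, 0.12, 0.1648]
ee_rot: [2.993, 1.568, 1.438]
ft_force: [0.1, 0.2, -0.6]
gripper_width: 1.003
t2.20 tcp [0.476  0.12   0.1648] jawyaw -89.15 w 1.003 F [ 0.1  0.2 -0.6] q6 1.71
shift [ 64.9  -5.6 -27. ] turn [ 0.85 -0.15 -0.02]
```

View pics/c1.png

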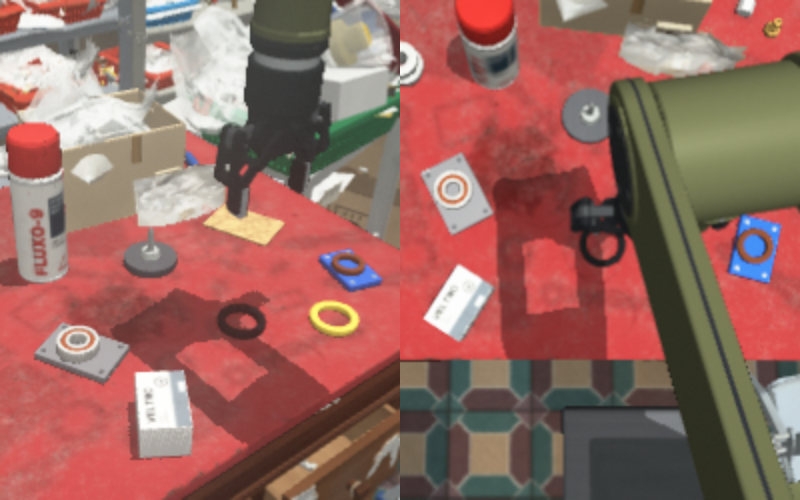

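The scene view shows the open gripper above and to the side of the black seal at (242,320) in the crop. The arm blocks the top view. I'll centre over the seal and go down.

```bash
python3 -m handwheel '[-1,20,-6,-20,0,0,0,-1,30,0,-7,0.8,0,0,-1,20,0,0,0,0,0,-1,20,0,0,0,0,0,-1,0,0,0,0,0,0]'
python3 -c "
from h import *
go(.47,.147,.03,np.pi/2)
snap('scene','s2')
s=cv2.imread('pics/s2_raw.png')
cv2.imwrite('pics/c2.png',cv2.resize(s[140:265,240:390],(720,600)))
"
```

```text
t: 2.8
tcp_pos: [0.4796, 0.1458, 0.0803]
ee_rot: [1.845, 1.551, 0.287]
ft_force: [-0.5, -0.3, 0.2]
gripper_width: 1.002
t2.80 tcp [0.4796 0.1458 0.0803] jawyaw -89.29 w 1.002 F [-0.5 -0.3  0.2] q6 1.77
shift [ 50.1 -10.6  -1. ] turn [ 0.71 -0.32 -1.1 ]
```

View pics/c2.png

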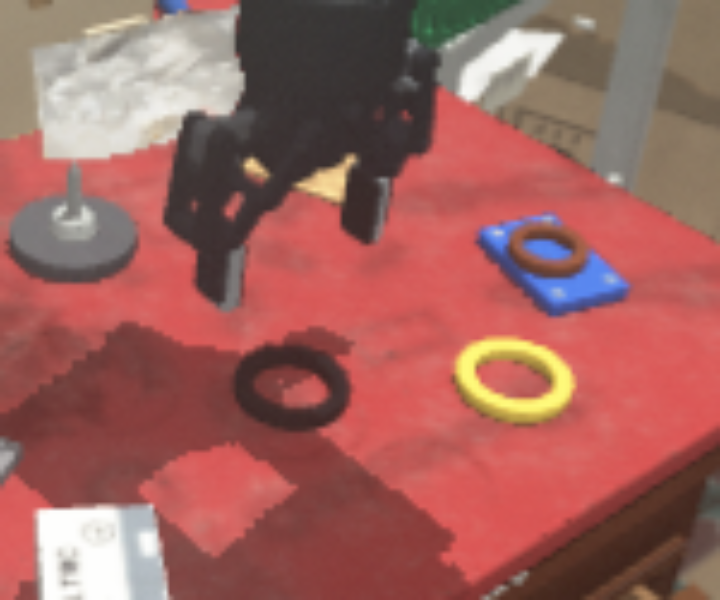

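```bash
python3 -c "
from h import *
for z in(.05,.06,.065,.07,.08): print(z,np.round(back('scene',[[240+225/4.8,140+308/4.8],[240+370/4.8,140+243/4.8]],z),4).tolist(), proj('scene',[[.48,.147+.0425,z],[.48,.147-.0425,z]])-[240,140])
"
```

```text
0.05 [[0.4942, 0.173, 0.05], [0.4923, 0.0768, 0.05]] [[45.43840094 69.84319657]
 [72.46129868 56.94713356]]
0.06 [[0.4847, 0.1821, 0.06], [0.4829, 0.0878, 0.06]] [[45.72272313 66.37059847]
 [72.91742686 53.56269455]]
0.065 [[0.4799, 0.1866, 0.065], [0.4782, 0.0933, 0.065]] [[45.86640365 64.61517388]
 [73.14777948 51.85285867]]
0.07 [[0.4752, 0.1911, 0.07], [0.4735, 0.0988, 0.07]] [[46.01111098 62.84681868]
 [73.37967727 50.13112215]]
0.08 [[0.4657, 0.2001, 0.08], [0.464, 0.1097, 0.08]] [[46.30364837 59.27076466]
 [73.84816789 46.65146909]]
```

```bash
python3 -m handwheel '[-0.6,15,-6,0,0,0,0,-0.6,10,-5,0,0,0,-1,-0.6,0,0,0,0,0,0,-0.6,0,0,0,0,0,0]'
python3 -c "
from h import *
go(.47,.147,.03,np.pi/2)
snap('scene','s3')
s=cv2.imread('pics/s3_raw.png')
cv2.imwrite('pics/c3.png',cv2.resize(s[140:265,240:390],(720,600)))
"
```

```text
t: 3.25
tcp_pos: [0.4756, 0.1458, 0.0609]
ee_rot: [2.091, 1.555, 0.534]
ft_force: [-0.8, -0.3, 0.6]
gripper_width: 0.795
t3.25 tcp [0.4756 0.1458 0.0609] jawyaw -89.2 w 0.795 F [-0.8 -0.3  0.6] q6 1.76
shift [30.8 -6.1 -1. ] turn [ 0.79 -0.46 -0.78]
```

View pics/c3.png

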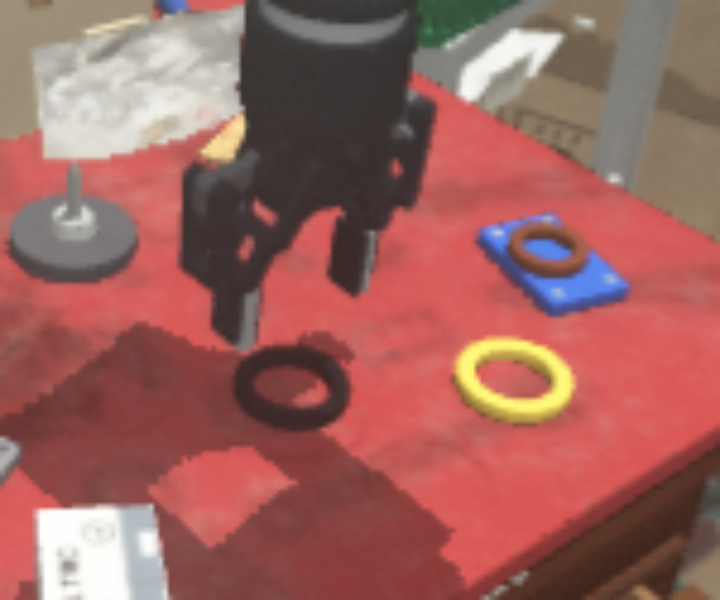

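```bash
python3 -m handwheel '[-0.6,15,-5,0,0,0,0,-0.6,12,-2,-1,0.8,-0.4,-0.8,-0.6,7,-2,-1,0,0,0,-0.6,4,0,0,0,0,0,-0.6,0,0,0,0,0,0]'
python3 -c "
from h import *
go(.4705,.147,.019,np.pi/2)"
```

```text
t: 3.8
tcp_pos: [0.471, 0.149, 0.0241]
ee_rot: [1.867, 1.564, 0.296]
ft_force: [0.4, -0.9, 0.5]
gripper_width: 0.798
t3.80 tcp [0.471  0.149  0.0241] jawyaw -90.04 w 0.798 F [ 0.4 -0.9  0.5] q6 1.79
shift [ 5.1 -0.5  2. ] turn [-0.05 -0.11 -0.37]
```

```bash
python3 -m handwheel '[-0.6,6,-0.5,2.5,0,0,-0.4,-0.6,1,0,0,0,0,0]'
python3 -c "
from h import *
go(.4705,.147,.019,np.pi/2)"
python3 -m handwheel '[0.3,0,0,0,0,0,0,0.3,0,0,0,0,0,0,0.3,0,0,0,0,0,0,0.3,0,0,0,0,0,0,0.3,0,0,0,0,0,0]' 25
python3 -c "
from h import *
go(.4705,.147,.019,np.pi/2)"
```

```text
t: 4.0
tcp_pos: [0.471, 0.1465, 0.0169]
ee_rot: [-3.065, 1.569, 1.647]
ft_force: [0.2, 0.5, 0.1]
gripper_width: 0.801
t4.00 tcp [0.471  0.1465 0.0169] jawyaw -90.01 w 0.801 F [0.2 0.5 0.1] q6 1.78
shift [-2.1 -0.5 -0.5] turn [-0.01 -0.12  0.01]
t: 4.5
tcp_pos: [0.4721, 0.146, 0.0186]
ee_rot: [2.351, 1.568, 0.779]
ft_force: [0.1, 0.4, -0.6]
gripper_width: 0.662
t4.50 tcp [0.4721 0.146  0.0186] jawyaw -90.03 w 0.662 F [ 0.1  0.4 -0.6] q6 1.78
shift [-0.4 -1.6 -1. ] turn [-0.03 -0.12 -0.12]
```

```bash
python3 -m handwheel '[0.3,-20,0,0,0,0,0,0.3,-45,0,0,0,0,0,0.3,-45,0,0,0,0,0,0.3,-10,30,0,0,0,0,0.3,0,35,-3,0,0,0,0.3,0,35,-3,0,0,0,0.3,0,35,-3,0,0,0,0.3,0,20,-2,0,0,0,0.3,0,0,0,0,0,0,0.3,0,0,0,0,0,0]'
python3 -c "
from h import *
go(.6365,.16,.10,np.pi/2)
snap('scene','s4');snap('top','t4')
s=cv2.imread('pics/s4_raw.png');t=cv2.imread('pics/t4_raw.png')
cv2.imwrite('pics/c4.png',np.hstack([cv2.resize(s[60:260,200:360],(400,500)),cv2.resize(t[100:300,210:370],(400,500))]))
"
```

```text
t: 5.5
tcp_pos: [0.628, 0.1567, 0.1407]
ee_rot: [-1.796, 1.566, 2.916]
ft_force: [-1.0, -0.2, 0.3]
gripper_width: 0.654
t5.50 tcp [0.628  0.1567 0.1407] jawyaw -90.0 w 0.654 F [-1.  -0.2  0.3] q6 1.75
shift [40.7  8.6 -3.2] turn [ 0.   -0.06  0.26]
```

View pics/c4.png

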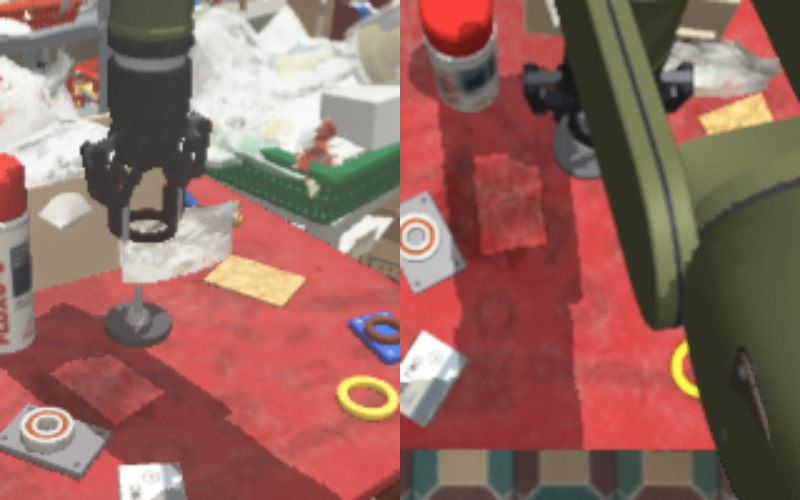

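The scene view shows the ring gripped flat at (148,228) in the crop, above the spindle at (140,325). I'll centre it over the spindle.

```bash
python3 -m handwheel '[0.3,15,8,-4,0,0,0,0.3,15,3,-1,0,0,0.2,0.3,8,0,0,0,0,0,0.3,0,0,0,0,0,0]'
python3 -c "
from h import *
go(.6365,.16,.10,np.pi/2)
snap('scene','s5')
s=cv2.imread('pics/s5_raw.png')
# predicted outline of ring at expected pose & spindle tip
o=manip.observe(); p=o['tcp_pos']; zb=p[2]-.0186
from fit import cyl,place
im=cv2.resize(s[110:210,210:310],(600,600),interpolation=cv2.INTER_CUBIC)
for P,c in((place(cyl(.029,zb,zb+.009),p[0]-.001,p[1],0),(0,255,0)),(np.array([[.6354,.16,.056],[.6354,.16,.012]]),(255,0,0))):
  for q in proj('scene',P): cv2.circle(im,tuple(int(v) for v in (q+.5-[210,110])*6-.5),2,c,-1)
cv2.imwrite('pics/c5.png',im)
"
```

```text
t: 6.0
tcp_pos: [0.635, 0.1623, 0.0999]
ee_rot: [-1.76, 1.567, 2.953]
ft_force: [0.4, 0.2, -1.4]
gripper_width: 0.66
t6.00 tcp [0.635  0.1623 0.0999] jawyaw -89.94 w 0.66 F [ 0.4  0.2 -1.4] q6 1.75
shift [-0.1  1.5  2.3] turn [ 0.06 -0.04  0.23]
```

View pics/c5.png

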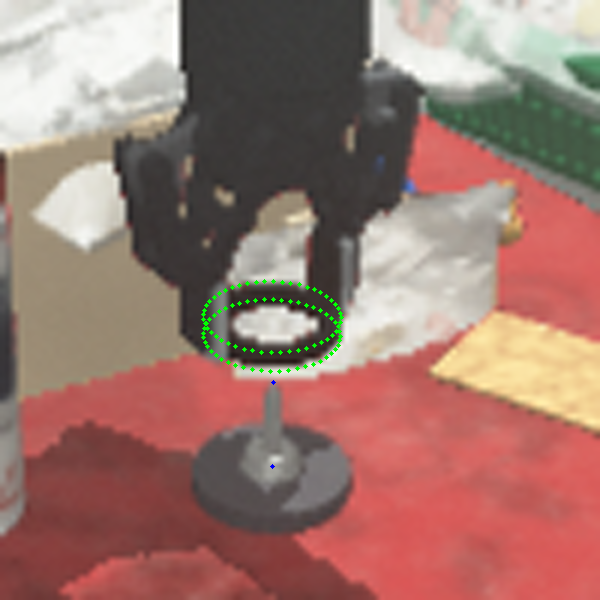

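```bash
python3 -m handwheel '[0.3,20,2,0,0,0,0,0.3,20,0,0,0,0,0,0.3,15,0,0,0,0,0,0.3,5,0,0,0,0,0,0.3,0,0,0,0,0,0]'
python3 -c "
from h import *
go(.6365,.1625,.033,np.pi/2)
snap('scene','s6')
s=cv2.imread('pics/s6_raw.png')
cv2.imwrite('pics/c6.png',cv2.resize(s[110:210,210:310],(600,600),interpolation=cv2.INTER_CUBIC))
"
```

```text
t: 6.55
tcp_pos: [0.6384, 0.1631, 0.0414]
ee_rot: [2.629, 1.569, 1.059]
ft_force: [-0.5, 0.3, -0.0]
gripper_width: 0.654
t6.55 tcp [0.6384 0.1631 0.0414] jawyaw -89.92 w 0.654 F [-0.5  0.3 -0. ] q6 1.75
shift [ 8.4 -1.9  0.6] turn [ 0.07 -0.11 -0.06]
```

View pics/c6.png

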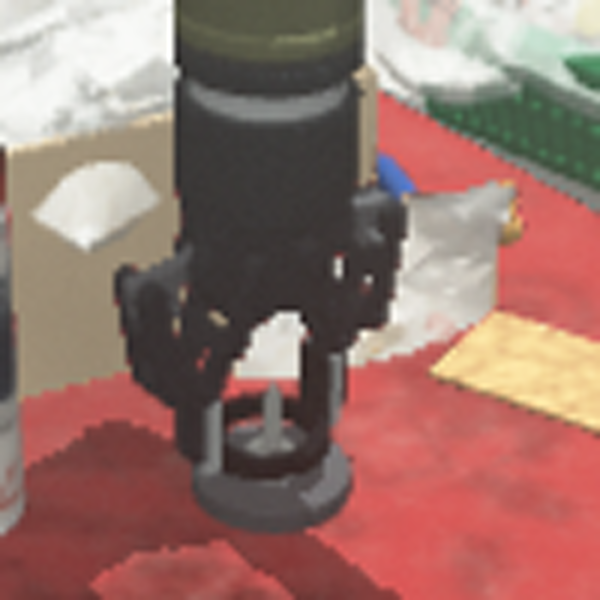

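The post now comes up through the ring. I'll lower it onto the foot.

```bash
python3 -m handwheel '[0.3,7,-2,0,0,0,0,0.3,4,0,0,0,0,0,0.3,0,0,0,0,0,0]'
python3 -c "
from h import *
go(.6365,.1625,.031,np.pi/2)"
```

```text
t: 6.9
tcp_pos: [0.638, 0.1635, 0.0326]
ee_rot: [2.012, 1.564, 0.443]
ft_force: [-0.4, 0.3, 0.6]
gripper_width: 0.652
t6.90 tcp [0.638  0.1635 0.0326] jawyaw -89.92 w 0.652 F [-0.4  0.3  0.6] q6 1.75
shift [ 1.6 -1.5  1. ] turn [ 0.08 -0.16 -0.33]
```

```bash
python3 -m handwheel '[0.3,2,-1.5,1,0,0,0,0.3,0.8,0,0,0,0,0]'
python3 -c "
from h import *
go(.6365,.1625,.031,np.pi/2)"
python3 -m handwheel '[-0.6,0,0,0,0,0,0,-0.6,0,0,0,0,0,0,-0.6,0,0,0,0,0,0]'
python3 -c "
from h import *
go(.6365,.1625,.031,np.pi/2)
snap('scene','s7')
s=cv2.imread('pics/s7_raw.png')
cv2.imwrite('pics/c7.png',cv2.resize(s[110:210,210:310],(600,600),interpolation=cv2.INTER_CUBIC))
"
```

```text
t: 7.1
tcp_pos: [0.6368, 0.1625, 0.0303]
ee_rot: [1.97, 1.563, 0.4]
ft_force: [-0.8, -0.1, -0.4]
gripper_width: 0.657
t7.10 tcp [0.6368 0.1625 0.0303] jawyaw -89.92 w 0.657 F [-0.8 -0.1 -0.4] q6 1.75
shift [-0.7 -0.3  0. ] turn [ 0.08 -0.17 -0.4 ]
t: 7.4
tcp_pos: [0.6371, 0.1625, 0.0306]
ee_rot: [1.955, 1.562, 0.385]
ft_force: [-0.6, 0.2, 0.6]
gripper_width: 0.799
t7.40 tcp [0.6371 0.1625 0.0306] jawyaw -89.92 w 0.799 F [-0.6  0.2  0.6] q6 1.75
shift [-0.4 -0.6  0. ] turn [ 0.07 -0.18 -0.44]
```

View pics/c7.png

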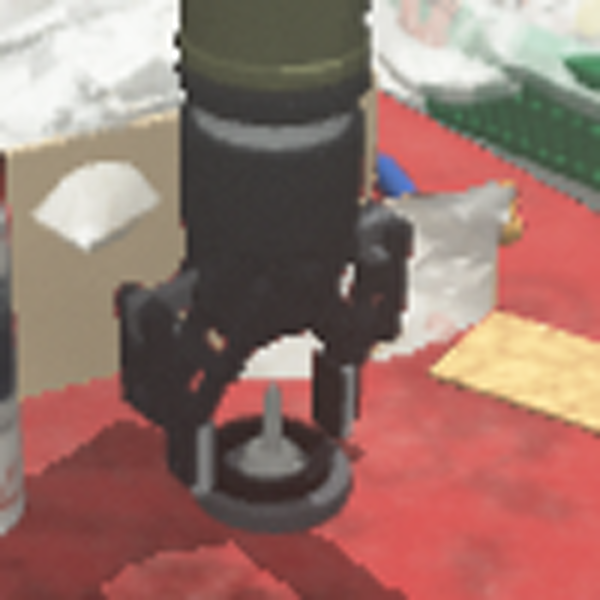

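The black seal sits flat on the foot around the shoulder, at (275,460). Next, the bearing.

```bash
python3 -m handwheel '[-0.6,-20,0,0,0,0,0,-0.6,-40,0,0,0,0,0,-0.8,-35,-20,0,0,0,0,-1,-5,-35,-15,0,0,0,-1,0,-30,-40,0,0,0,-1,0,-15,-40,0,0,0,-1,0,0,-40,0,0,0,-1,0,0,-30,0,0,0,-1,0,0,0,0,0,0]'
python3 -c "
from h import *
go(.537,.3325,.09,np.pi/2)"
```

```text
t: 8.35
tcp_pos: [0.5351, 0.3311, 0.1361]
ee_rot: [1.994, 1.557, 0.42]
ft_force: [0.4, -0.1, -0.2]
gripper_width: 0.997
t8.35 tcp [0.5351 0.3311 0.1361] jawyaw -90.21 w 0.997 F [ 0.4 -0.1 -0.2] q6 2.06
shift [46.1  1.3 -1.1] turn [-0.21 -0.31 -0.7 ]
```

```bash
python3 -m handwheel '[-0.7,25,1.5,-1,0,-0.3,-0.7,-0.7,25,0,0,0,0,0,-0.7,20,0,0,0,0,0,-0.7,15,0,0,0,0,0,-0.7,0,0,0,0,0,0]'
python3 -c "
from h import *
go(.537,.3325,.032,np.pi/2)
snap('scene','s8');snap('top','t8')
s=cv2.imread('pics/s8_raw.png');t=cv2.imread('pics/t8_raw.png')
cv2.imwrite('pics/c8.png',np.hstack([cv2.resize(s[180:280,170:270],(400,400)),cv2.resize(t[135:235,190:290],(400,400))]))
"
```

```text
t: 8.85
tcp_pos: [0.538, 0.3317, 0.0502]
ee_rot: [1.528, 1.568, -0.043]
ft_force: [-0.0, 0.1, 0.1]
gripper_width: 0.85
t8.85 tcp [0.538  0.3317 0.0502] jawyaw -90.02 w 0.85 F [-0.   0.1  0.1] q6 2.06
shift [18.2 -1.1 -0.8] turn [-0.02  0.01 -0.18]
```

View pics/c8.png

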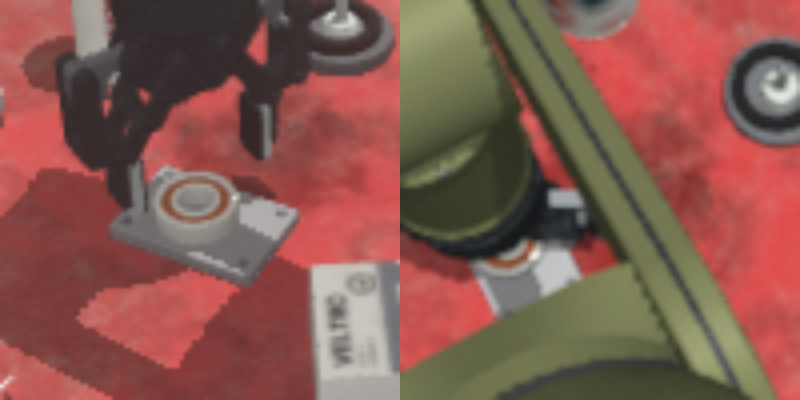

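The fingers straddle the bearing, at (200,205) in the left crop. In the right crop the black seal looks concentric on the foot.

```bash
python3 -m handwheel '[-0.7,12,-1,-1,0,0,0,-0.7,7,0,0,0,0,0,-0.7,2,0,0,0,0,0]'
python3 -c "
from h import *
go(.537,.3325,.032,np.pi/2)"
python3 -m handwheel '[0.5,0,0,0,0,0,0,0.5,0,0,0,0,0,0,0.5,0,0,0,0,0,0,0.5,0,0,0,0,0,0,0.5,0,0,0,0,0,0]' 35
python3 -c "
from h import *
go(.537,.3325,.032,np.pi/2)"
```

```text
t: 9.25
tcp_pos: [0.5408, 0.334, 0.0329]
ee_rot: [1.927, 1.558, 0.355]
ft_force: [-0.3, -0.4, -0.7]
gripper_width: 0.848
t9.25 tcp [0.5408 0.334  0.0329] jawyaw -90.07 w 0.848 F [-0.3 -0.4 -0.7] q6 2.06
shift [ 0.8 -3.8  1.5] turn [-0.08 -0.25 -0.67]
t: 9.75
tcp_pos: [0.5411, 0.3343, 0.0337]
ee_rot: [1.932, 1.557, 0.36]
ft_force: [-0.5, 0.5, -1.5]
gripper_width: 0.523
t9.75 tcp [0.5411 0.3343 0.0337] jawyaw -90.06 w 0.523 F [-0.5  0.5 -1.5] q6 2.06
shift [ 1.6 -4.1  1.8] turn [-0.06 -0.28 -0.73]
```

```bash
python3 -m handwheel '[0.5,-15,0,0,0,0,0,0.5,-40,0,0,0,0,0,0.5,-40,0,20,0,-0.3,-0.7,0.5,-5,0,40,0,0,0,0.5,0,0,40,0,0,0,0.5,0,15,40,0,0,0,0.5,0,30,25,0,0,0,0.5,0,30,5,0,0,0,0.5,0,20,0,0,0,0,0.5,0,0,0,0,0,0,0.5,0,0,0,0,0,0]'
python3 -c "
from h import *
go(.6395,.162,.10,np.pi/2)"
```

```text
t: 10.85
tcp_pos: [0.6386, 0.1583, 0.1501]
ee_rot: [1.644, 1.561, 0.074]
ft_force: [-0.8, 0.5, -1.2]
gripper_width: 0.528
t10.85 tcp [0.6386 0.1583 0.1501] jawyaw -89.93 w 0.528 F [-0.8  0.5 -1.2] q6 1.75
shift [50.1  0.4 -3.6] turn [ 0.07 -0.04 -0.59]
```

```bash
python3 -m handwheel '[0.5,20,0,-3,0,0,-0.6,0.5,20,0,-1,0,0,0,0.5,8,0,0,0,0,0,0.5,3,0,0,0,0,0,0.5,0,0,0,0,0,0]'
cat > look.py <<'E'
import sys
from fit import *
def look(name,zoff,r,th,xoff,sp=(.6354,.16)):
    o=manip.observe(); p=o['tcp_pos']; zb=p[2]-zoff
    s=snap('scene',name)
    im=cv2.resize(s[110:210,210:310],(600,600),interpolation=cv2.INTER_CUBIC)
    for P,c in((place(cyl(r,zb,zb+th),p[0]-xoff,p[1],0),(0,255,0)),(np.array([[*sp,.056],[*sp,.012]]),(255,0,0))):
      for q in proj('scene',P): cv2.circle(im,tuple(int(v) for v in (q+.5-[210,110])*6-.5),2,c,-1)
    cv2.imwrite('pics/%s.png'%name,im)
E
python3 -c "
from look import *
go(.6395,.162,.10,np.pi/2)
look('c9',.0237,.0235,.014,.004)"
```

```text
t: 11.35
tcp_pos: [0.6328, 0.1648, 0.0952]
ee_rot: [-1.655, 1.564, 3.062]
ft_force: [0.4, -0.1, -0.4]
gripper_width: 0.527
t11.35 tcp [0.6328 0.1648 0.0952] jawyaw -89.74 w 0.527 F [ 0.4 -0.1 -0.4] q6 1.75
shift [-4.9  6.7  2.9] turn [ 0.26 -0.03  0.41]
```

View pics/c9.png

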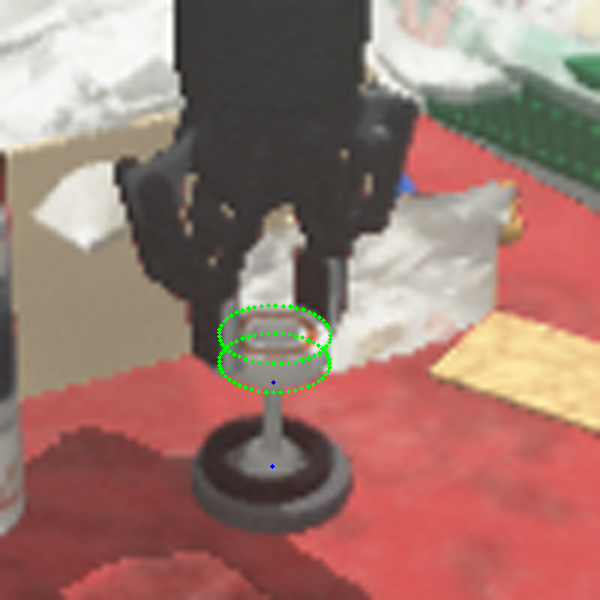

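```bash
python3 -m handwheel '[0.5,0,7,2,0,0,0.4,0.5,0,2,0,0,0,0,0.5,0,0,0,0,0,0]'
python3 -c "
from look import *
go(.6395,.1625,.09,np.pi/2)
look('c10',.0237,.0235,.014,.004)"
```

```text
t: 11.7
tcp_pos: [0.6437, 0.1632, 0.097]
ee_rot: [1.876, 1.567, 0.31]
ft_force: [0.7, 0.5, -0.8]
gripper_width: 0.528
t11.70 tcp [0.6437 0.1632 0.097 ] jawyaw -89.71 w 0.528 F [ 0.7  0.5 -0.8] q6 1.75
shift [ 7.  -4.2  0.7] turn [ 0.29 -0.07 -0.21]
```

View pics/c10.png

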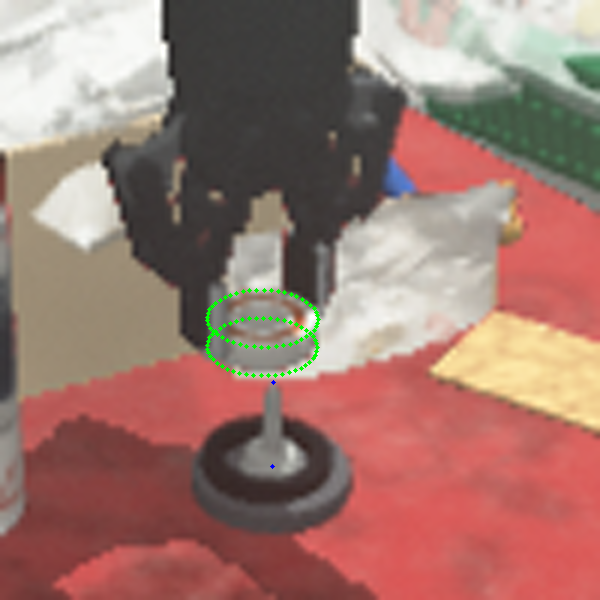

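```bash
python3 -m handwheel '[0.5,4,-4,0.5,0,0,0,0.5,3,-1,0,0,0,0,0.5,0,0,0,0,0,0]'
python3 -c "
from look import *
go(.6395,.1625,.08,np.pi/2)
look('c11',.0237,.0235,.014,.004)"
```

```text
t: 12.05
tcp_pos: [0.6386, 0.1624, 0.0903]
ee_rot: [1.846, 1.566, 0.279]
ft_force: [0.6, 0.6, -0.9]
gripper_width: 0.528
t12.05 tcp [0.6386 0.1624 0.0903] jawyaw -89.74 w 0.528 F [ 0.6  0.6 -0.9] q6 1.75
shift [10.3  0.8 -0.1] turn [ 0.26 -0.08 -0.28]
```

View pics/c11.png

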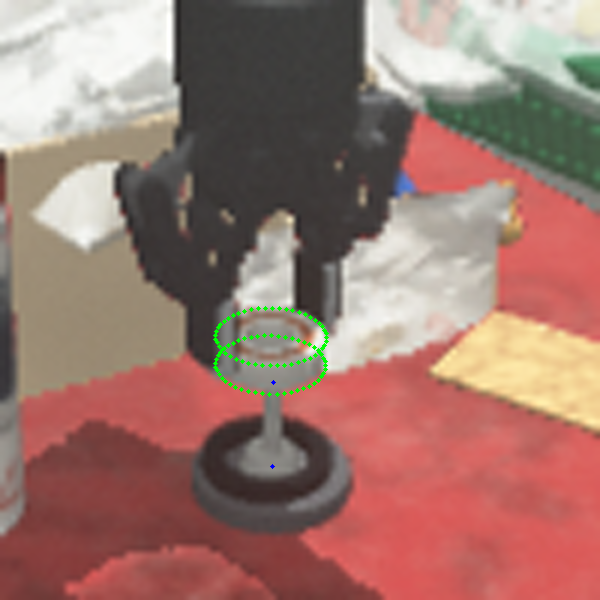

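Bearing centre at about (275,338), post at x≈272. I'll lower it with a force check.

```bash
python3 -m handwheel '[0.5,8,0.5,0.4,0,0,0,0.5,8,0,0,0,0,0,0.5,4,0,0,0,0,0,0.5,0,0,0,0,0,0]'
python3 -c "
from look import *
go(.6395,.1625,.0447,np.pi/2)
look('c12',.0237,.0235,.014,.004)"
```

```text
t: 12.5
tcp_pos: [0.6391, 0.162, 0.0683]
ee_rot: [1.858, 1.566, 0.292]
ft_force: [0.1, 0.4, -0.5]
gripper_width: 0.526
t12.50 tcp [0.6391 0.162  0.0683] jawyaw -89.74 w 0.526 F [ 0.1  0.4 -0.5] q6 1.75
shift [23.6  0.3 -0.5] turn [ 0.26 -0.08 -0.25]
```

View pics/c12.png

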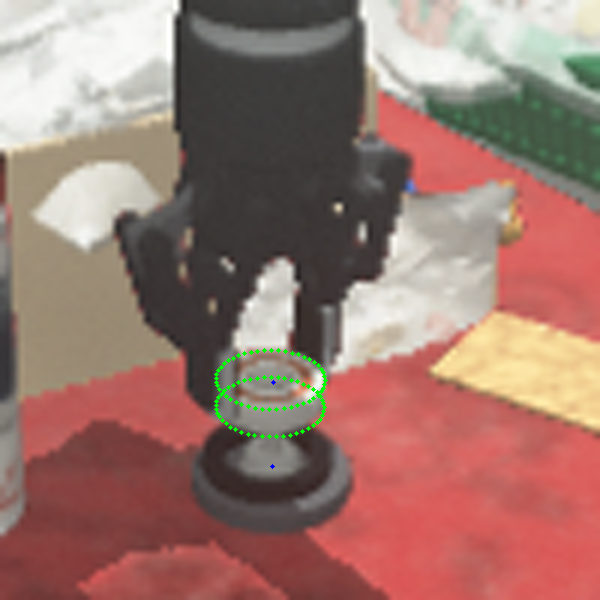

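```bash
python3 -m handwheel '[0.5,8,0,0,0,0,0,0.5,8,0,-0.3,0,0,0,0.5,3,0,0,0,0,0,0.5,0,0,0,0,0,0]'
python3 -c "
from look import *
go(.6395,.1625,.0447,np.pi/2)
look('c13',.0237,.0235,.014,.004)"
```

```text
t: 12.95
tcp_pos: [0.6395, 0.1624, 0.0478]
ee_rot: [1.846, 1.566, 0.28]
ft_force: [-0.1, 0.0, -0.8]
gripper_width: 0.521
t12.95 tcp [0.6395 0.1624 0.0478] jawyaw -89.74 w 0.521 F [-0.1  0.  -0.8] q6 1.75
shift [ 3.1 -0.  -0.1] turn [ 0.26 -0.08 -0.28]
```

View pics/c13.png

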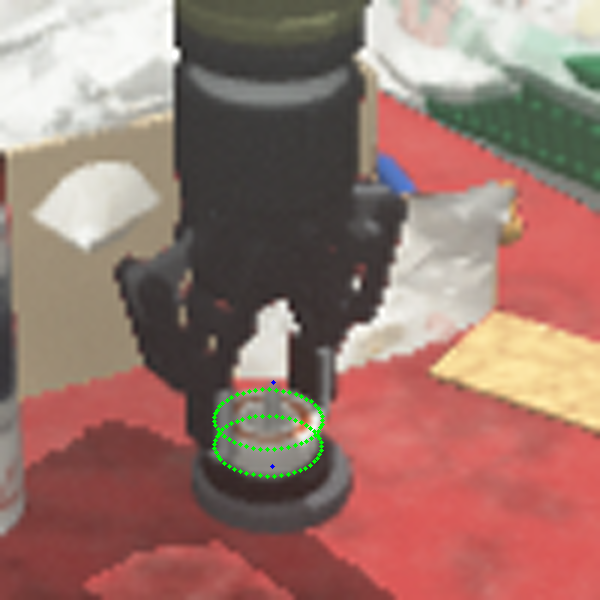

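```bash
python3 -c "
import cv2
s=cv2.imread('pics/c13_raw.png')
cv2.imwrite('pics/c13z.png',cv2.resize(s[165:200,240:275],(600,600),interpolation=cv2.INTER_CUBIC))"
```

```text
(no output)
```

View pics/c13z.png

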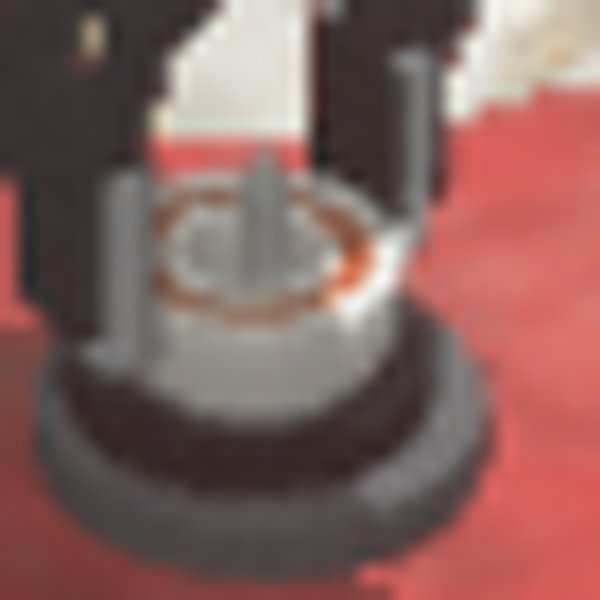

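The post sticks up through the bore, so the bearing is threaded. I'll lower the last 3 mm and release.

```bash
python3 -m handwheel '[0.5,3,-0.3,0.6,0,0,0,0.5,0.6,0,0,0,0,0]'
python3 -c "
from look import *
go(.6395,.1625,.0447,np.pi/2)"
```

```text
t: 13.2
tcp_pos: [0.6395, 0.1619, 0.0445]
ee_rot: [1.836, 1.565, 0.27]
ft_force: [-0.9, 1.1, -0.5]
gripper_width: 0.528
t13.20 tcp [0.6395 0.1619 0.0445] jawyaw -89.73 w 0.528 F [-0.9  1.1 -0.5] q6 1.75
shift [-0.2 -0.  -0.6] turn [ 0.27 -0.09 -0.33]
```

```bash
python3 -m handwheel '[-0.5,0,0,0,0,0,0,-0.5,0,0,0,0,0,0,-0.5,0,0,0,0,0,0]'
python3 -m handwheel '[-0.5,-20,0,0,0,0,0,-0.5,-40,0,0,0,0,0,-0.8,-35,-10,0,0,0,0,-1,-5,-30,15,0,0,0,-1,0,-30,38,0,0,0,-1,0,-30,38,0,0,0,-1,0,-30,38,0,0,0,-1,0,-30,38,0,0,0,-1,0,-5,30,0,0,0,-1,0,0,0,0,0,0]'
python3 -c "
from look import *
go(.467,-.0412,.09,np.pi/2)
look('c14',.0237,.0235,.014,.004)
s=cv2.imread('pics/c14_raw.png')
cv2.imwrite('pics/c14z.png',cv2.resize(s[165:200,240:275],(600,600),interpolation=cv2.INTER_CUBIC))"
```

```text
t: 13.5
tcp_pos: [0.6402, 0.1619, 0.0453]
ee_rot: [1.815, 1.563, 0.248]
ft_force: [0.2, -0.2, -0.1]
gripper_width: 0.749
t: 14.5
tcp_pos: [0.4736, -0.0396, 0.1499]
ee_rot: [1.673, 1.551, 0.112]
ft_force: [1.1, -0.3, 0.0]
gripper_width: 1.001
t14.50 tcp [ 0.4736 -0.0396  0.1499] jawyaw -89.44 w 1.001 F [ 1.1 -0.3  0. ] q6 1.38
shift [59.7 -7.8  1.7] turn [ 0.56 -0.12 -1.13]
```

View pics/c14z.png

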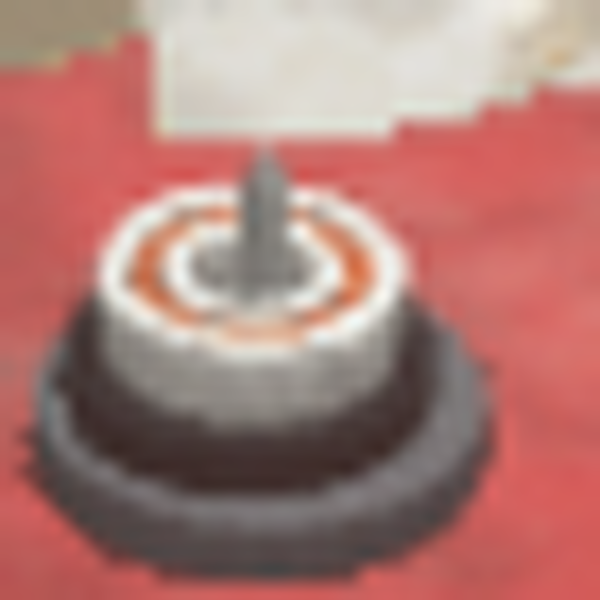

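The bearing sits flat on the black seal, with the post central in the bore. Next, the brown seal.

```bash
python3 -m handwheel '[-0.8,20,-6,1,0.5,-0.1,-1.1,-0.8,25,-4,0.5,0,0,0,-0.8,20,0,0,0,0,0,-0.8,12,0,0,0,0,0,-0.8,0,0,0,0,0,0]'
python3 -c "
from h import *
go(.467,-.0412,.0305,np.pi/2)
snap('scene','s15')
s=cv2.imread('pics/s15_raw.png')
cv2.imwrite('pics/c15.png',cv2.resize(s[130:230,310:410],(600,600),interpolation=cv2.INTER_CUBIC))"
```

```text
t: 15.05
tcp_pos: [0.4691, -0.0365, 0.0727]
ee_rot: [1.85, 1.562, 0.281]
ft_force: [-1.5, -0.5, 0.5]
gripper_width: 0.899
t15.05 tcp [ 0.4691 -0.0365  0.0727] jawyaw -89.93 w 0.899 F [-1.5 -0.5  0.5] q6 1.4
shift [42.2 -2.4  4.8] turn [ 0.07 -0.14 -0.48]
```

View pics/c15.png

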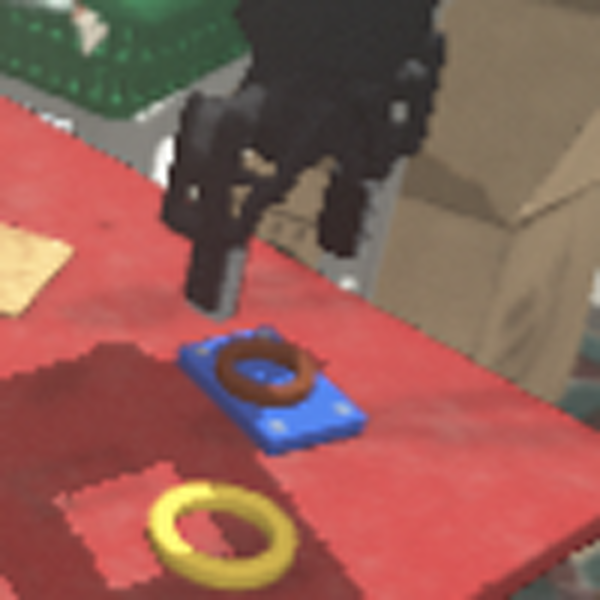

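```bash
python3 -m handwheel '[-0.8,12,-2,4,0,0,-0.4,-0.8,12,-0.5,2,0,0,0,-0.8,12,0,0,0,0,0,-0.8,4,0,0,0,0,0,-0.8,0,0,0,0,0,0]'
python3 -c "
from h import *
go(.467,-.0412,.0305,np.pi/2)
snap('scene','s15')
s=cv2.imread('pics/s15_raw.png')
cv2.imwrite('pics/c16.png',cv2.resize(s[150:210,320:380],(600,600),interpolation=cv2.INTER_CUBIC))"
```

```text
t: 15.6
tcp_pos: [0.4718, -0.0421, 0.0335]
ee_rot: [1.678, 1.561, 0.112]
ft_force: [0.5, -0.2, 0.2]
gripper_width: 0.902
t15.60 tcp [ 0.4718 -0.0421  0.0335] jawyaw -89.76 w 0.902 F [ 0.5 -0.2  0.2] q6 1.38
shift [ 3.  -4.8 -0.9] turn [ 0.23 -0.06 -0.54]
```

View pics/c16.png

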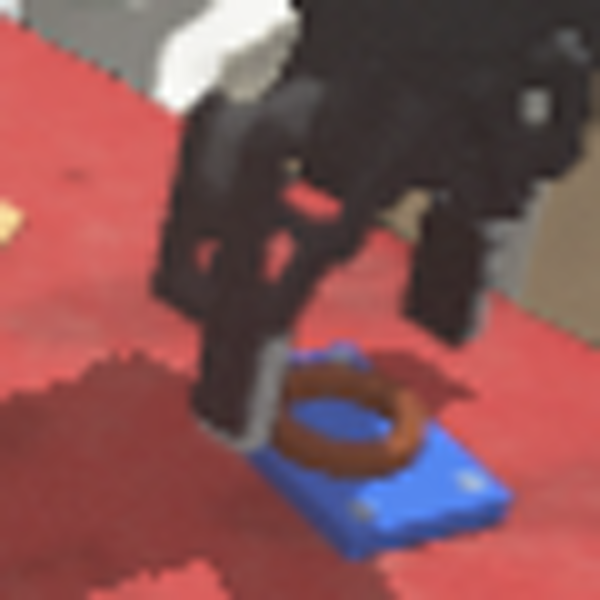

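```bash
python3 -m handwheel '[-0.8,1,-5,-1,0,0,0,-0.8,1,-1,0,0,0,0,-0.8,0,0,0,0,0,0]'
python3 -c "
from h import *
go(.467,-.0412,.0305,np.pi/2)"
```

```text
t: 15.95
tcp_pos: [0.4662, -0.0412, 0.0327]
ee_rot: [1.617, 1.559, 0.05]
ft_force: [-0.9, -0.1, -1.0]
gripper_width: 0.898
t15.95 tcp [ 0.4662 -0.0412  0.0327] jawyaw -89.76 w 0.898 F [-0.9 -0.1 -1. ] q6 1.38
shift [2.2 0.8 0. ] turn [ 0.24 -0.03 -0.69]
```

```bash
python3 -m handwheel '[-0.8,2,0,0,0,0,0,0.5,0.3,0,0,0,0,0,0.5,0,0,0,0,0,0,0.5,0,0,0,0,0,0,0.5,0,0,0,0,0,0,0.5,0,0,0,0,0,0,0.5,0,0,0,0,0,0]' 25
python3 -c "
from h import *
go(.467,-.0412,.0305,np.pi/2)
snap('scene','s15')
s=cv2.imread('pics/s15_raw.png')
cv2.imwrite('pics/c17.png',cv2.resize(s[150:210,320:380],(600,600),interpolation=cv2.INTER_CUBIC))"
```

```text
t: 16.65
tcp_pos: [0.4668, -0.0413, 0.0313]
ee_rot: [1.583, 1.557, 0.017]
ft_force: [0.1, -0.5, 0.1]
gripper_width: 0.49
t16.65 tcp [ 0.4668 -0.0413  0.0313] jawyaw -89.76 w 0.49 F [ 0.1 -0.5  0.1] q6 1.38
shift [ 0.8  0.2 -0.1] turn [ 0.24 -0.01 -0.8 ]
```

View pics/c17.png

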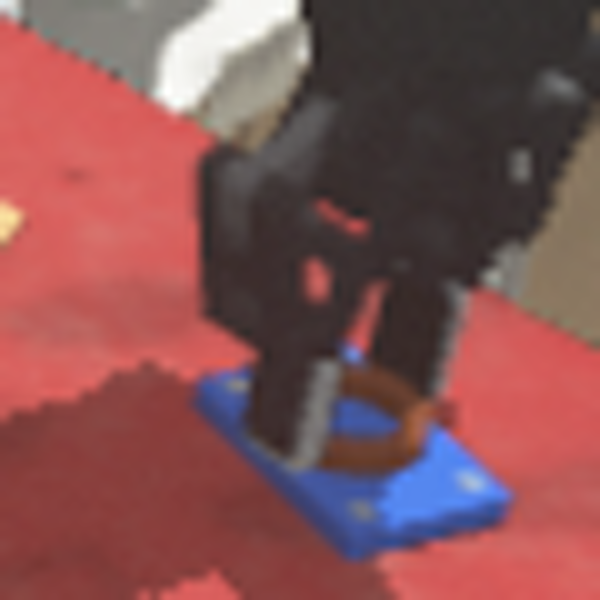

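```bash
python3 -m handwheel '[0.5,-15,0,0,0,0,0,0.5,-40,0,0,0,0,0,0.5,-40,0,0,0.2,0,-0.8,0.5,-5,30,-35,0,0,0,0.5,0,32,-38,0,0,0,0.5,0,32,-38,0,0,0,0.5,0,32,-38,0,0,0,0.5,0,30,-36,0,0,0,0.5,0,8,-10,0,0,0,0.5,0,0,0,0,0,0,0.5,0,0,0,0,0,0]'
python3 -c "
from look import *
go(.6355,.1625,.10,np.pi/2)
look('c18',.0213,.022,.008,.0)"
```

```text
t: 17.8
tcp_pos: [0.6323, 0.159, 0.1325]
ee_rot: [-1.789, 1.566, 2.921]
ft_force: [-0.8, -0.6, -0.3]
gripper_width: 0.489
t17.80 tcp [0.6323 0.159  0.1325] jawyaw -90.18 w 0.489 F [-0.8 -0.6 -0.3] q6 1.75
shift [32.5  3.4 -3.5] turn [-0.18 -0.06  0.25]
```

View pics/c18.png

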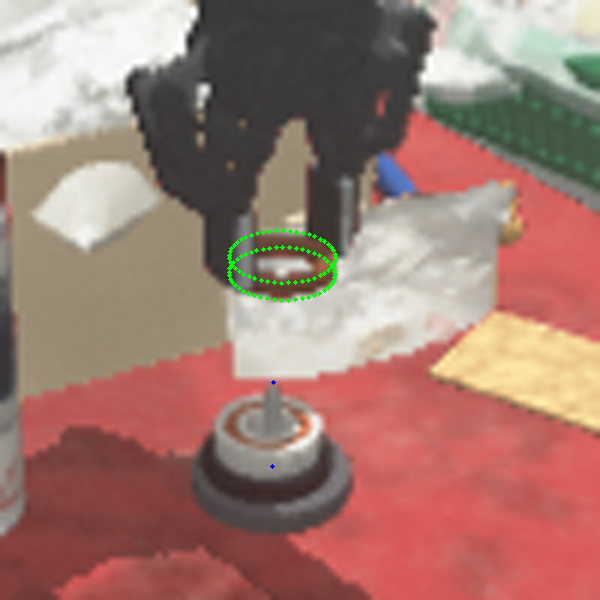

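```bash
python3 -m handwheel '[0.5,15,3.5,-3.5,0,0,0.2,0.5,15,0,-1,0,0,0,0.5,6,0,0,0,0,0,0.5,0,0,0,0,0,0]'
python3 -c "
from look import *
go(.6355,.1625,.0563,np.pi/2)
look('c19',.0213,.022,.008,.0)"
```

```text
t: 18.25
tcp_pos: [0.6304, 0.1566, 0.0963]
ee_rot: [-1.332, 1.565, -2.912]
ft_force: [0.1, 0.1, -0.0]
gripper_width: 0.492
t18.25 tcp [0.6304 0.1566 0.0963] jawyaw -90.54 w 0.492 F [ 0.1  0.1 -0. ] q6 1.76
shift [39.9  5.2 -6. ] turn [-0.54  0.08  0.32]
```

View pics/c19.png

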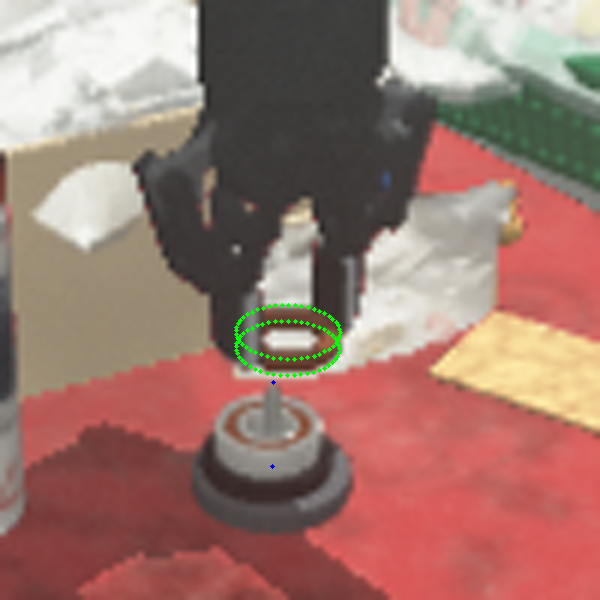

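```bash
python3 -m handwheel '[0.5,0,5,-6,0,0,0,0.5,0,1,-1,0,0,0,0.5,0,0,0,0,0,0]'
python3 -c "
from look import *
go(.6355,.1625,.0563,np.pi/2)
look('c20',.0213,.022,.008,.0)"
```

```text
t: 18.6
tcp_pos: [0.6379, 0.163, 0.0987]
ee_rot: [-1.233, 1.568, -2.815]
ft_force: [-0.6, 0.1, -0.7]
gripper_width: 0.492
t18.60 tcp [0.6379 0.163  0.0987] jawyaw -90.63 w 0.492 F [-0.6  0.1 -0.7] q6 1.77
shift [42.4 -2.2  0.5] turn [-0.63  0.05  0.15]
```

View pics/c20.png

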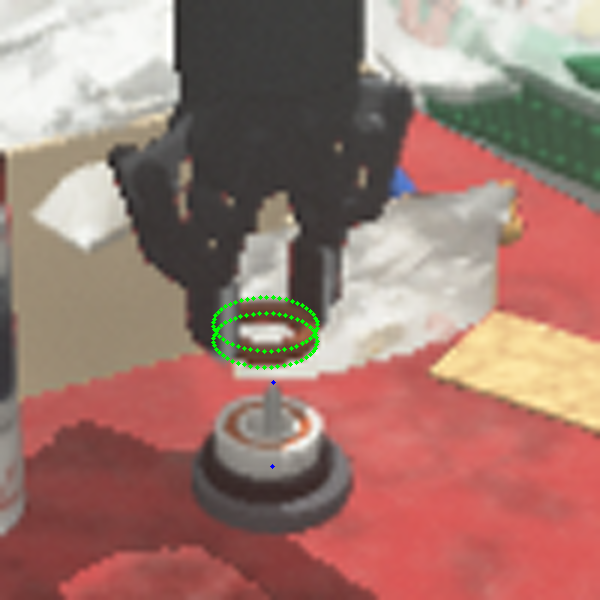

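```bash
python3 -m handwheel '[0.5,10,-2.5,0.5,0,0,0,0.5,12,0,0,0,0,0,0.5,6,0,0,0,0,0,0.5,0,0,0,0,0,0]'
python3 -c "
from look import *
go(.6355,.1625,.0563,np.pi/2)
look('c21',.0213,.022,.008,.0)
s=cv2.imread('pics/c21_raw.png')
cv2.imwrite('pics/c21z.png',cv2.resize(s[155:200,235:280],(600,600),interpolation=cv2.INTER_CUBIC))"
```

```text
t: 19.05
tcp_pos: [0.6349, 0.1628, 0.0686]
ee_rot: [-1.189, 1.568, -2.77]
ft_force: [0.6, 0.1, -0.1]
gripper_width: 0.489
t19.05 tcp [0.6349 0.1628 0.0686] jawyaw -90.59 w 0.489 F [ 0.6  0.1 -0.1] q6 1.77
shift [12.3  0.6  0.3] turn [-0.59  0.05  0.12]
```

View pics/c21z.png

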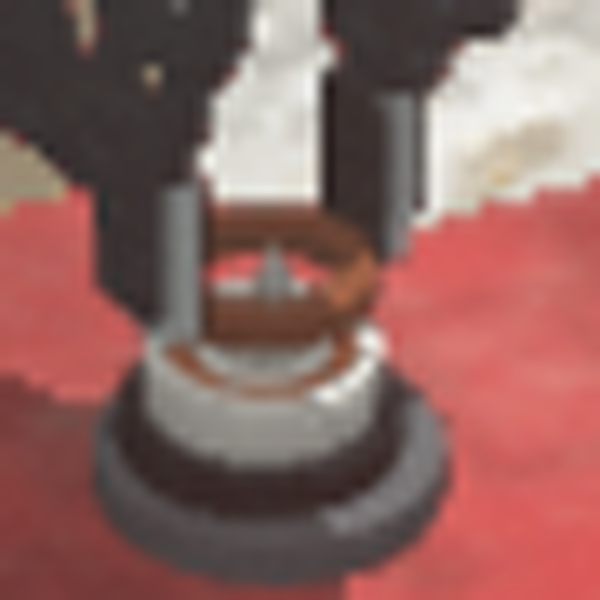

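The post tip shows inside the brown ring's hole at (270,270), well centred. I'll lower the last 12 mm.

```bash
python3 -m handwheel '[0.5,7,0.5,0.3,0,0,0,0.5,4.5,0,0,0,0,0,0.5,2,0,0,0,0,0]'
python3 -c "
from look import *
go(.6355,.1625,.0563,np.pi/2)"
```

```text
t: 19.4
tcp_pos: [0.6362, 0.1627, 0.056]
ee_rot: [-0.907, 1.57, -2.488]
ft_force: [-5.8, -0.3, 21.8]
gripper_width: 0.493
t19.40 tcp [0.6362 0.1627 0.056 ] jawyaw -90.59 w 0.493 F [-5.8 -0.3 21.8] q6 1.77
shift [-0.3 -0.7  0.2] turn [-0.59  0.03  0.03]
```

```bash
python3 -m handwheel '[-0.4,0,0,0,0,0,0,-0.4,0,0,0,0,0,0,-0.4,0,0,0,0,0,0]'
python3 -m handwheel '[-0.5,-20,0,0,0,0,0,-0.5,-40,0,0,0,0,0,-0.8,-35,-20,0,0,0,0,-1,-5,-35,-15,0,0,0,-1,0,-30,-40,0,0,0,-1,0,-15,-40,0,0,0,-1,0,0,-40,0,0,0,-1,0,0,-20,-8,0,0,-1,0,0,0,-8,0,0,-1,0,0,0,-8,0,0,-1,0,0,0,-4,0,0,-1,0,0,0,0,0,0]'
python3 -c "
from look import *
go(.5355,.329,.09,.477+np.pi/2)
look('c22',.0213,.022,.008,.0)
s=cv2.imread('pics/c22_raw.png')
cv2.imwrite('pics/c22z.png',cv2.resize(s[155:200,235:280],(600,600),interpolation=cv2.INTER_CUBIC))"
```

```text
t: 19.7
tcp_pos: [0.6367, 0.1628, 0.0564]
ee_rot: [1.178, 1.57, -0.403]
ft_force: [-0.3, -0.7, 0.7]
gripper_width: 0.7
t: 20.9
tcp_pos: [0.5359, 0.325, 0.1593]
ee_rot: [1.585, 1.568, 0.51]
ft_force: [0.4, 0.2, -1.0]
gripper_width: 0.995
t20.90 tcp [0.5359 0.325  0.1593] jawyaw -61.56 w 0.995 F [ 0.4  0.2 -1. ] q6 1.55
shift [69.3  1.3 -3.7] turn [ 1.11 -0.   -0.17]
```

View pics/c22z.png

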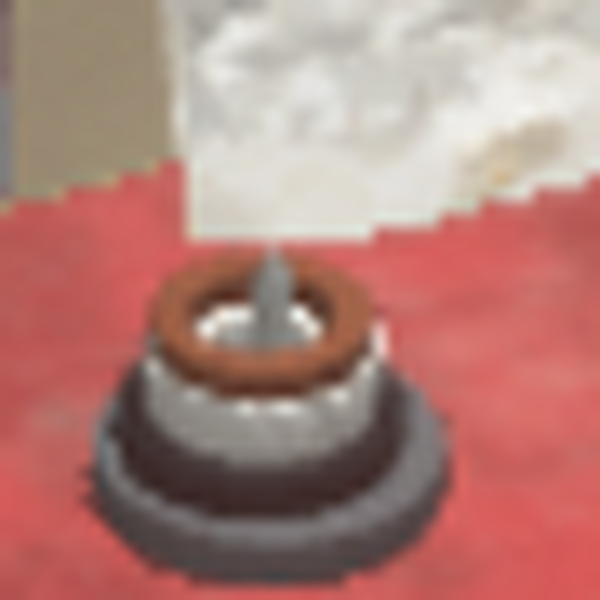

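The full stack is seated. Next I'll re-measure the plates and pad with the rings gone, in stored frames where the arm is out of the way.

```bash
cat > m1.py <<'E'
from fit import *
Y,X=np.mgrid[:384,:512]
def mfit(n,f,k,g,yaw,rad=22):
    im=cv2.imread('pics/%s_raw.png'%f);H,s,v=hsv(im)
    Mo=dict(grey=box(.09,.06,0,.01),blue=box(.075,.05,0,.01),pad=box(.1,.07,0,.004))[k]
    c=proj(n,[g])[0]
    if k=='blue': m=(H>95)&(H<130)&(s>90)
    elif k=='pad': m=(H>12)&(H<35)&(s>60)&(v>120)
    else: m=~red(im)
    m=m&(np.hypot(X-c[0],Y-c[1])<rad)
    m=cv2.morphologyEx(m.astype(np.uint8),cv2.MORPH_CLOSE,np.ones((3,3)))
    m=component(m,c)
    if m is None: print('none');return
    b=fit(n,m,Mo,(g[0],g[1],yaw)); print(k,n,f,m.sum(),np.round(b[0],4),'deg %.2f'%np.degrees(b[0][2]),'res%.3f'%b[1])
E
python3 -c "
from m1 import *
mfit('scene','c14','grey',(.5355,.329,.01),.477,30)
mfit('scene','scene0','grey',(.5355,.329,.01),.477,30)
mfit('scene','c22','blue',(.464,-.0425,.01),-.275)
mfit('scene','c22','pad',(.633,-.0075,.004),.38,30)
"
python3 -c "
import cv2
s=cv2.imread('pics/c22_raw.png')
cv2.imwrite('pics/c22w.png',cv2.resize(s[140:260,180:380],(800,480),interpolation=cv2.INTER_CUBIC))"
```

```text
grey scene c14 860 [0.5361 0.3293 0.4754] deg 27.24 res0.026
grey scene scene0 877 [0.5363 0.3289 0.4697] deg 26.91 res0.033
blue scene c22 363 [ 0.4648 -0.0424 -0.3104] deg -17.79 res0.114
pad scene c22 457 [ 0.634  -0.0072  0.3764] deg 21.57 res0.068
```

View pics/c22w.png

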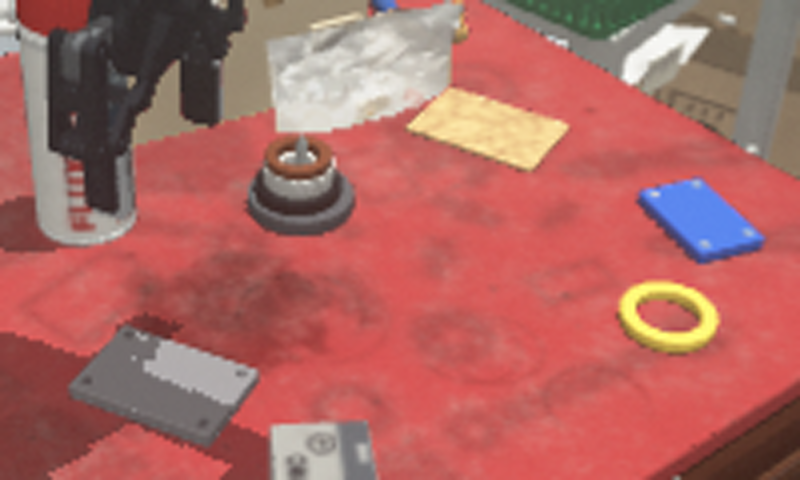

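The grey plate is clear, centred at about (165,385) in the crop, and the blue one at (700,220). Next I'll grasp the grey plate across its 60 mm side.

```bash
python3 -m handwheel '[-0.8,25,1,-4,1,0,0,-0.8,25,0,0,0,0,0,-0.8,15,0,0,0,0,0,-0.8,0,0,0,0,0,0]'
python3 -c "
from h import *
go(.5358,.3295,.0185,np.radians(117.3))"
```

```text
t: 21.35
tcp_pos: [0.5367, 0.3292, 0.0937]
ee_rot: [1.589, 1.564, 0.486]
ft_force: [-1.0, 0.6, 0.2]
gripper_width: 0.901
t21.35 tcp [0.5367 0.3292 0.0937] jawyaw -63.21 w 0.901 F [-1.   0.6  0.2] q6 1.59
shift [75.2 -1.2 -0.7] turn [-0.51 -0.01 -0.4 ]
```

```bash
python3 -m handwheel '[-0.8,20,-1,0,-0.5,0,-0.4,-0.8,20,-1,0,0,0,0,-0.8,15,-1,0,0,0,0,-0.8,8,-1,0,0,0,0,-0.8,0,0,0,0,0,0]'
python3 -c "
from h import *
go(.5358,.3295,.0185,np.radians(117.3))
snap('scene','s23')
s=cv2.imread('pics/s23_raw.png')
cv2.imwrite('pics/c23.png',cv2.resize(s[180:270,180:270],(600,600),interpolation=cv2.INTER_CUBIC))"
```

```text
t: 21.85
tcp_pos: [0.5364, 0.3279, 0.0325]
ee_rot: [1.574, 1.565, 0.473]
ft_force: [-0.1, -0.9, 0.5]
gripper_width: 0.903
t21.85 tcp [0.5364 0.3279 0.0325] jawyaw -63.1 w 0.903 F [-0.1 -0.9  0.5] q6 1.58
shift [14.   0.1 -1.7] turn [-0.4  -0.   -0.33]
```

View pics/c23.png

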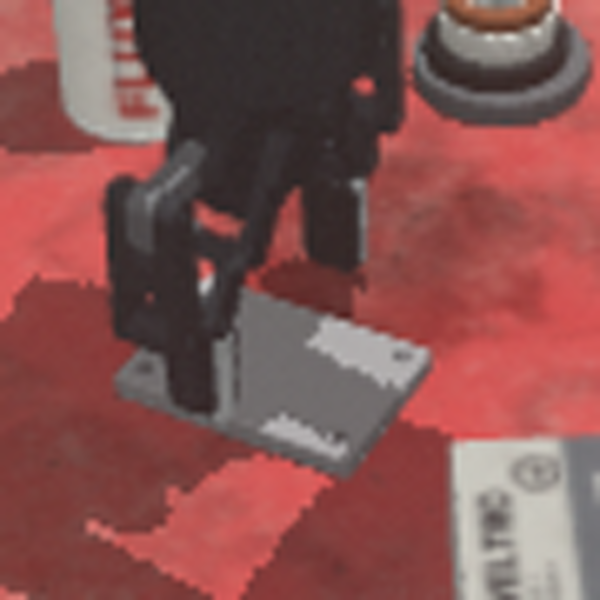

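```bash
python3 -c "
from h import *
c=np.array([.5355,.329]);d=np.array([np.cos(np.radians(117)),np.sin(np.radians(117))])
o=manip.observe();t=o['tcp_pos'];e=np.array([-d[1],d[0]])
pts=[[*(t[:2]+s*.0385*d+k*.011*e),t[2]-.012] for s in(1,-1) for k in(-1,0,1)]
print((proj('scene',pts)-[180,180]+.5)*600/90)
b=[[*(c+.03*d),.01]];print((proj('scene',b)-[180,180]+.5)*600/90)
"
```

```text
[[182.9927871  394.31779218]
 [211.90809755 405.15965494]
 [241.12417742 416.11080467]
 [304.08806736 258.38624111]
 [331.57254388 267.82076813]
 [359.32124983 277.34419227]]
[[227.99995927 417.41451585]]
```

```bash
python3 -m handwheel '[-0.8,9,0,-1.7,0,0,0,-0.8,5,0,0,0,0,0,-0.8,2,0,0,0,0,0]'
python3 -c "
from h import *
go(.5358,.3295,.0185,np.radians(117.3))"
```

```text
t: 22.2
tcp_pos: [0.5384, 0.331, 0.019]
ee_rot: [1.581, 1.558, 0.479]
ft_force: [1.6, 0.0, -0.0]
gripper_width: 0.904
t22.20 tcp [0.5384 0.331  0.019 ] jawyaw -63.14 w 0.904 F [ 1.6  0.  -0. ] q6 1.59
shift [ 0.4 -3.   0.1] turn [-0.44 -0.   -0.73]
```

```bash
python3 -m handwheel '[-0.8,0,-2,0,-0.4,0,-0.7,-0.8,0,0,0,0,0,0,-0.8,0,0,0,0,0,0]'
python3 -c "
from h import *
go(.5358,.3295,.0185,np.radians(117.3))"
```

```text
t: 22.5
tcp_pos: [0.5366, 0.3302, 0.0191]
ee_rot: [-1.968, 1.571, -3.062]
ft_force: [-1.0, -0.5, 0.8]
gripper_width: 0.9
t22.50 tcp [0.5366 0.3302 0.0191] jawyaw -62.7 w 0.9 F [-1.  -0.5  0.8] q6 1.58
shift [ 0.6 -1.   0.2] turn [ 0.   -0.01  0.01]
```

Good. Closing on the grey plate.

```bash
python3 -m handwheel '[0.3,0,-1,0,0,0,0,0.3,0,0,0,0,0,0,0.3,0,0,0,0,0,0,0.3,0,0,0,0,0,0,0.3,0,0,0,0,0,0,0.3,0,0,0,0,0,0]' 45
python3 -c "
from h import *
go(.5358,.3295,.0185,np.radians(117.3))
snap('scene','s24')
s=cv2.imread('pics/s24_raw.png')
cv2.imwrite('pics/c24.png',cv2.resize(s[180:270,180:270],(600,600),interpolation=cv2.INTER_CUBIC))"
```

```text
t: 23.1
tcp_pos: [0.5358, 0.3298, 0.0198]
ee_rot: [1.663, 1.57, 0.569]
ft_force: [0.2, -0.1, -0.3]
gripper_width: 0.691
t23.10 tcp [0.5358 0.3298 0.0198] jawyaw -62.7 w 0.691 F [ 0.2 -0.1 -0.3] q6 1.58
shift [ 1.3 -0.1  0.2] turn [-0.   -0.   -0.04]
```

View pics/c24.png

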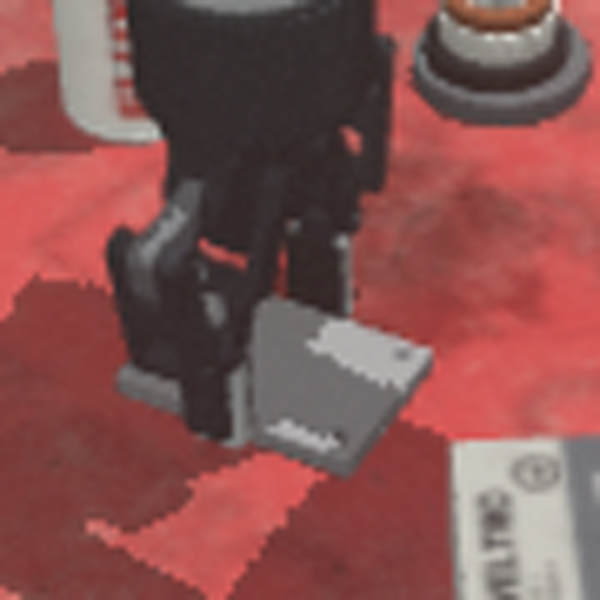

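```bash
python3 -m handwheel '[0.3,-15,0,0,0,0,0,0.3,-40,0,0,0,0,0,0.3,-40,0,0,0,0,0,0.3,-25,-5,20,0,0,0,0.3,0,-8,40,0,0,0,0.3,0,-8,42,0,0,0,0.3,0,-8,42,0,0,0,0.3,0,-8,42,0,0,0,0.3,0,-8,42,0,0,0,0.3,0,-8,42,0,0,0,0.3,0,-8,42,0,0,0,0.3,0,-4,25,2.8,0,0,0.3,0,0,5,2.8,0,0,0.3,0,0,0,0,0,0,0.3,0,0,0,0,0,0]'
python3 -c "
from h import *
go(.633,-.0075,.08,np.radians(111.6))
snap('scene','s25')
s=cv2.imread('pics/s25_raw.png')
cv2.imwrite('pics/c25.png',cv2.resize(s[90:230,220:380],(800,700))[:600])"
```

```text
t: 24.65
tcp_pos: [0.638, -0.0167, 0.1419]
ee_rot: [-1.14, 1.569, -2.332]
ft_force: [0.2, -0.3, -0.8]
gripper_width: 0.684
t24.65 tcp [ 0.638  -0.0167  0.1419] jawyaw -68.28 w 0.684 F [ 0.2 -0.3 -0.8] q6 1.1
shift [ 61.8  -1.1 -10.4] turn [0.12 0.04 0.09]
```

View pics/c25.png

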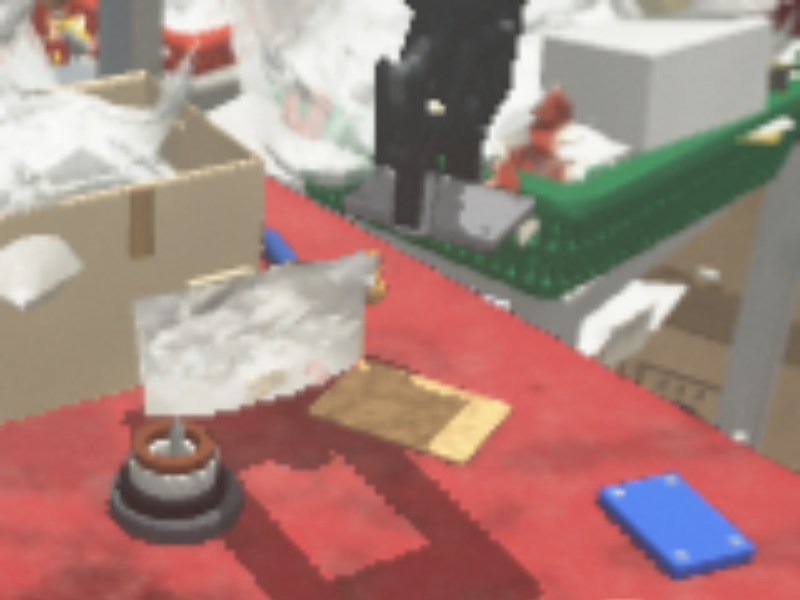

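```bash
python3 -m handwheel '[0.3,15,-1,-10,0,0,0,0.3,25,0,-2,0,0,0,0.3,15,0,0,0,0,0,0.3,10,0,0,0,0,0,0.3,0,0,0,0,0,0]'
cat > lookp.py <<'E'
from fit import *
from m1 import mfit
def lookp(name,zoff,M,xy=None,yaw=None,win=(295,130,375,190)):
    o=manip.observe(); p=o['tcp_pos']
    s=snap('scene',name); u0,v0,u1,v1=win; k=800/(u1-u0)
    im=cv2.resize(s[v0:v1,u0:u1],(800,int((v1-v0)*k)),interpolation=cv2.INTER_CUBIC)
    R=Rn.from_euler('xyz',o['ee_rot']).as_matrix(); cur=np.arctan2(R[1,2],R[0,2])+np.pi/2
    B=box(M[0],M[1],p[2]-zoff,p[2]-zoff+.01)
    for P,c in((place(B,p[0],p[1],cur),(0,255,0)),(place(box(.1,.07,.004,.004),.633,-.0075,np.radians(21.6)),(255,0,0))):
      for q in proj('scene',P): cv2.circle(im,tuple(int(v) for v in (q+.5-[u0,v0])*k-.5),3,c,-1)
    cv2.imwrite('pics/%s.png'%name,im)
E
python3 -c "
from lookp import *
go(.633,-.0075,.0238,np.radians(111.6))
lookp('c26',.0198,(.09,.06))"
```

```text
t: 25.2
tcp_pos: [0.6315, 0.0001, 0.0761]
ee_rot: [0.55, 1.57, -0.632]
ft_force: [-0.1, 0.3, -0.7]
gripper_width: 0.69
t25.20 tcp [6.315e-01 1.000e-04 7.610e-02] jawyaw -67.68 w 0.69 F [-0.1  0.3 -0.7] q6 1.11
shift [52.3 -1.6  7.6] turn [ 0.72  0.03 -0.02]
```

View pics/c26.png

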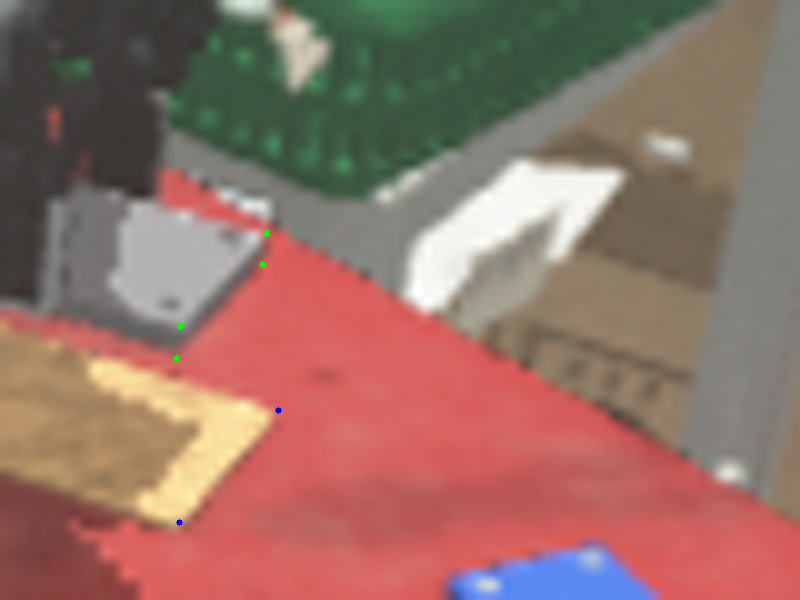

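```bash
python3 -m handwheel '[0.3,15,-1,8,0.7,0,0,0.3,15,0,0,0,0,0,0.3,6,0,0,0,0,0,0.3,0,0,0,0,0,0]'
python3 -c "
from lookp import *
go(.633,-.0075,.0238,np.radians(111.6))
lookp('c27',.0198,(.09,.06),win=(270,130,350,190))"
```

```text
t: 25.65
tcp_pos: [0.6373, -0.0087, 0.0411]
ee_rot: [1.028, 1.563, -0.166]
ft_force: [-0.5, 0.1, -1.2]
gripper_width: 0.681
t25.65 tcp [ 0.6373 -0.0087  0.0411] jawyaw -68.4 w 0.681 F [-0.5  0.1 -1.2] q6 1.11
shift [17.3 -3.7 -2.8] turn [ 0.    0.24 -0.4 ]
```

View pics/c27.png

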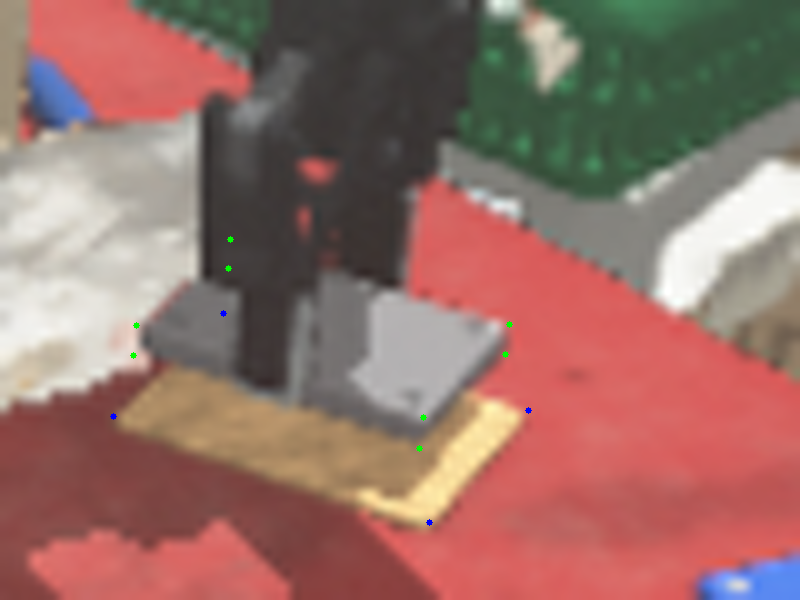

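```bash
python3 -m handwheel '[0.3,5,-3,-2,0,0.2,-0.4,0.3,5,-0.5,-1,0,0,0,0.3,0,0,0,0,0,0]'
python3 -c "
from lookp import *
go(.633,-.0075,.0238,np.radians(111.6))
lookp('c28',.0198,(.09,.06),win=(270,130,350,190))"
```

```text
t: 26.0
tcp_pos: [0.634, -0.0076, 0.0321]
ee_rot: [0.859, 1.568, -0.335]
ft_force: [-0.6, 0.6, -1.4]
gripper_width: 0.686
t26.00 tcp [ 0.634  -0.0076  0.0321] jawyaw -68.43 w 0.686 F [-0.6  0.6 -1.4] q6 1.12
shift [ 8.3 -0.9 -0.5] turn [-0.03  0.1  -0.12]
```

View pics/c28.png

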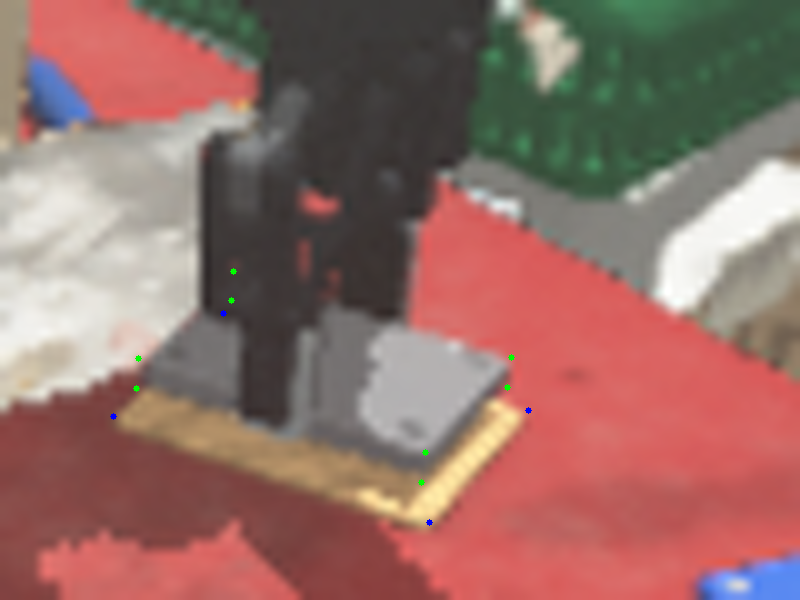

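```bash
python3 -m handwheel '[0.3,5,-1,-0.5,0,0,0,0.3,3,0,0,0,0,0,0.3,2,0,0,0,0,0]'
python3 -c "
from lookp import *
go(.633,-.0075,.0238,np.radians(111.6))
lookp('c29',.0198,(.09,.06),win=(270,130,350,190))"
```

```text
t: 26.35
tcp_pos: [0.6339, -0.0075, 0.0236]
ee_rot: [0.993, 1.565, -0.202]
ft_force: [-4.0, 0.5, 20.5]
gripper_width: 0.681
t26.35 tcp [ 0.6339 -0.0075  0.0236] jawyaw -68.42 w 0.681 F [-4.   0.5 20.5] q6 1.12
shift [-0.2 -0.8 -0.3] turn [-0.02  0.17 -0.26]
```

View pics/c29.png

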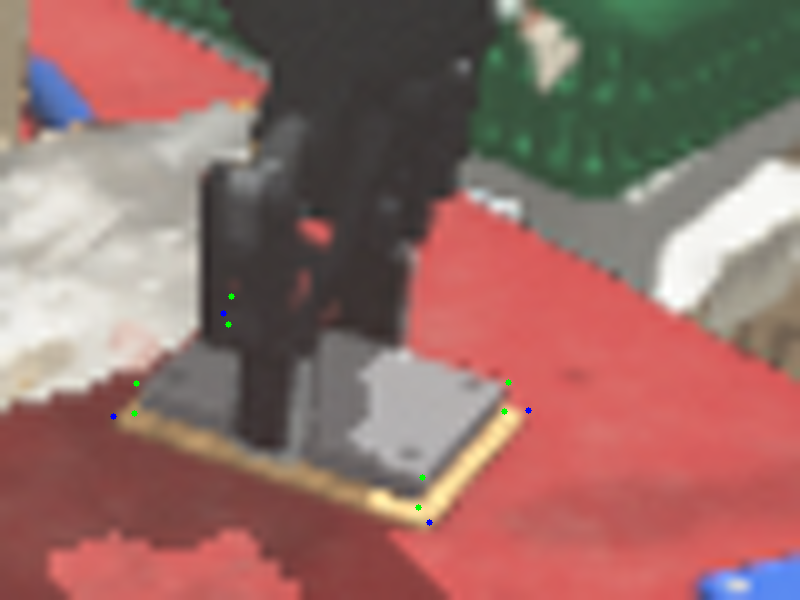

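The plate is on the pad with margins visible. I'll release, back off and measure it with both cameras.

```bash
python3 -m handwheel '[-0.7,0,0,0,0,0,0,-0.7,0,0,0,0,0,0,-0.7,0,0,0,0,0,0,-0.7,-20,0,0,0,0,0,-0.7,-40,0,0,0,0,0,-0.8,-35,-40,0,0,0,0,-1,-5,-48,0,0,0,0,-1,0,-48,0,0,0,0,-1,0,-30,0,0,0,0,-1,0,0,0,0,0,0]'
python3 -c "
from lookp import *
go(.464,-.0425,.09,np.radians(90-15.8))
snap('scene','s30');snap('top','t30')
s=cv2.imread('pics/s30_raw.png');t=cv2.imread('pics/t30_raw.png')
cv2.imwrite('pics/c30.png',np.hstack([cv2.resize(s[140:200,270:330+20],(600,450)),cv2.resize(t[130:190,320:347],(200,450))]))
cv2.imwrite('pics/c30t.png',cv2.resize(t,(800,600)))
"
```

```text
t: 27.4
tcp_pos: [0.4791, -0.0687, 0.1234]
ee_rot: [0.93, 1.562, -0.261]
ft_force: [-1.2, -0.1, 0.5]
gripper_width: 0.999
t27.40 tcp [ 0.4791 -0.0687  0.1234] jawyaw -68.25 w 0.999 F [-1.2 -0.1  0.5] q6 0.96
shift [ 33.2  -4.6 -30.1] turn [37.55  0.17 -0.51]
```

View pics/c30.png

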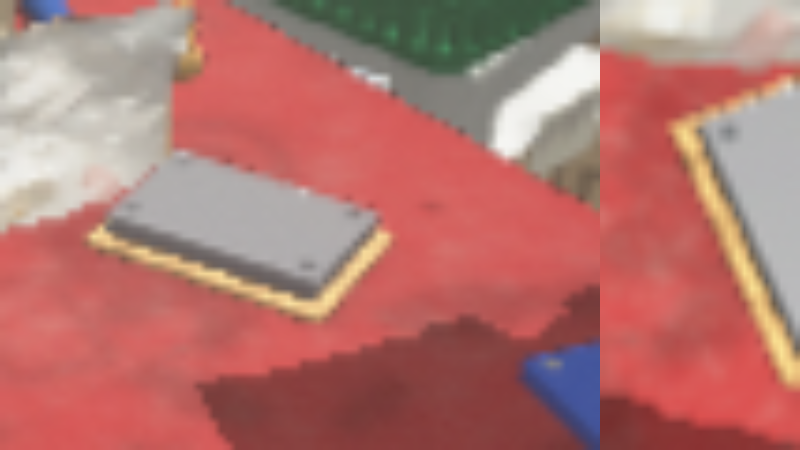

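View pics/c30t.png

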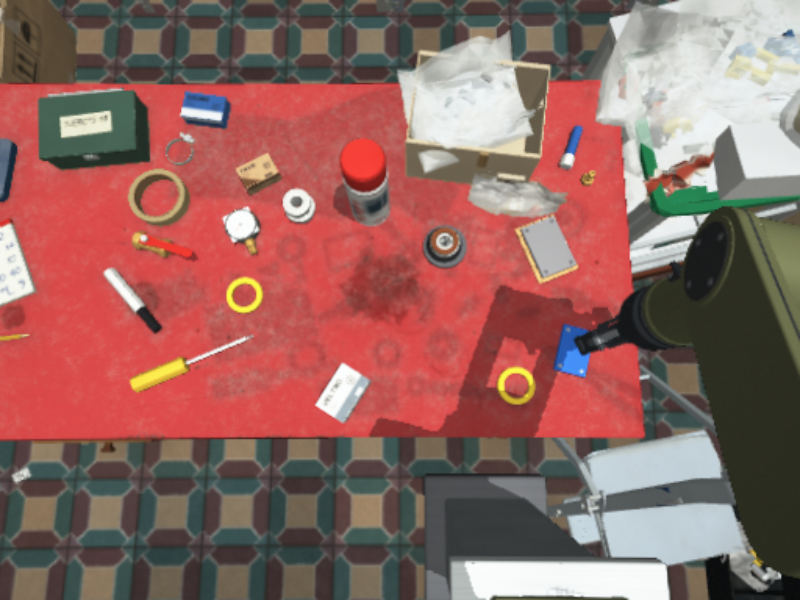

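```bash
cat > m2.py <<'E'
from fit import *
Y,X=np.mgrid[:384,:512]
def f2(n,f,what,z0,z1,dim,g=(.633,-.0075),yaw=.377,rad=26):
    im=cv2.imread('pics/%s_raw.png'%f);H,s,v=hsv(im); c=proj(n,[[*g,z1]])[0]
    if what=='grey': m=(s<75)
    elif what=='blue': m=(H>95)&(H<130)&(s>90)
    elif what=='pad': m=(H>11)&(H<35)&(s>60)&(v>110)
    else: m=~red(im)
    m=component(m&(np.hypot(X-c[0],Y-c[1])<rad),c); 
    b=fit(n,m,box(dim[0],dim[1],z0,z1),(g[0],g[1],yaw)); print(n,f,what,m.sum(),np.round(b[0][:2],4),'deg %.2f'%np.degrees(b[0][2]),'res%.3f'%b[1]); return b[0]
E
python3 -c "
from m2 import *
for n,a,b in(('top','top0','t30'),('scene','scene0','s30')):
  f2(n,a,'pad',0,.004,(.1,.07)); f2(n,b,'grey',.004,.014,(.09,.06),rad=24)
"
```

```text
top top0 pad 1046 [ 0.6315 -0.008 ] deg 21.50 res0.013
top t30 grey 831 [ 0.6328 -0.0094] deg 21.76 res0.028
scene scene0 pad 454 [ 0.6338 -0.0074] deg 21.66 res0.053
scene s30 grey 599 [ 0.637  -0.0081] deg 21.66 res0.316
```

```bash
python3 -c "
import cv2
t=cv2.imread('pics/t30_raw.png')
cv2.imwrite('pics/z30.png',cv2.resize(t[132:186,322:376],(594,594),interpolation=cv2.INTER_NEAREST))"
```

```text
(no output)
```

View pics/z30.png

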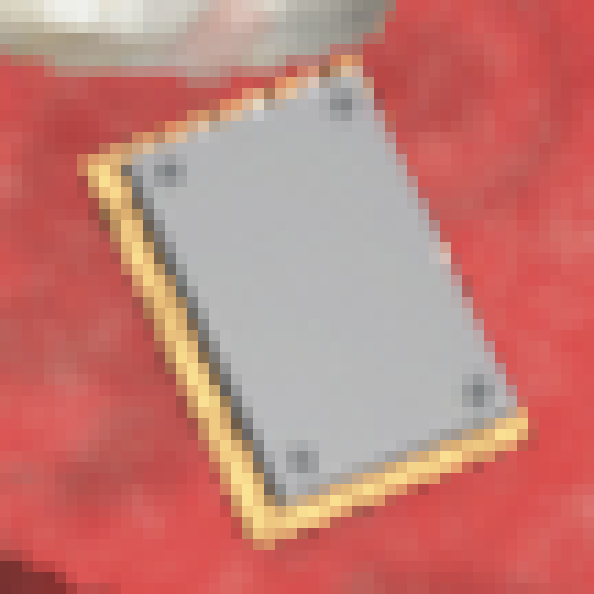

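The fits put the grey plate about 1.9 mm off the pad centre, mostly across its width, and the squareness is fine. There's plenty of time, so I'll re-grip it and shift it.

```bash
python3 -m handwheel '[-0.8,0,40,0,0,0,0,-0.8,0,45,0,0,0,0,-0.8,0,45,0,0,0,0,-0.8,0,35,0,0,0,0,-0.8,15,3,0,0,0,0,-0.8,0,0,0,0,0,0]'
python3 -c "
from h import *
go(.6339,-.0075,.0238,np.radians(111.6))"
```

```text
t: 28.1
tcp_pos: [0.6554, -0.0005, 0.109]
ee_rot: [1.105, 1.547, -0.084]
ft_force: [-0.7, -0.0, -0.5]
gripper_width: 0.9
t28.10 tcp [ 6.554e-01 -5.000e-04  1.090e-01] jawyaw -68.14 w 0.9 F [-0.7 -0.  -0.5] q6 1.12
shift [ 84.6 -24.4  -2.4] turn [ 0.27  0.6  -1.2 ]
```

```bash
python3 -m handwheel '[-0.8,0,-20,-2,0.3,0.6,-1.2,-0.8,20,-3,0,0,0,0,-0.8,25,-1,0,0,0,0,-0.8,15,-1,0,0,0,0,-0.8,5,0,0,0,0,0,-0.8,0,0,0,0,0,0]'
python3 -c "
from h import *
go(.6339,-.0075,.0238,np.radians(111.6))"
```

```text
t: 28.7
tcp_pos: [0.6213, -0.0101, 0.0418]
ee_rot: [-1.939, 1.558, -3.135]
ft_force: [0.3, -0.2, -0.1]
gripper_width: 0.903
t28.70 tcp [ 0.6213 -0.0101  0.0418] jawyaw -68.53 w 0.903 F [ 0.3 -0.2 -0.1] q6 1.11
shift [17.8 12.9  2.2] turn [-0.13 -0.26  0.66]
```

```bash
python3 -m handwheel '[-0.8,0,10,1,0,-0.2,0.6,-0.8,0,0,0,0,0,0,-0.8,0,0,0,0,0,0]'
python3 -c "
from h import *
go(.6339,-.0075,.0238,np.radians(111.6))"
```

```text
t: 29.0
tcp_pos: [0.632, -0.0079, 0.0441]
ee_rot: [1.39, 1.569, 0.192]
ft_force: [-0.1, 0.4, 0.4]
gripper_width: 0.899
t29.00 tcp [ 0.632  -0.0079  0.0441] jawyaw -68.59 w 0.899 F [-0.1  0.4  0.4] q6 1.12
shift [20.3  1.9  0.3] turn [-0.18  0.02 -0.1 ]
```

```bash
python3 -m handwheel '[-0.8,10,0,0,0,0,0,-0.8,8,0,0,0,0,0,-0.8,3,0,0,0,0,0,-0.8,0,0,0,0,0,0]'
python3 -c "
from h import *
go(.6339,-.0075,.0238,np.radians(111.6))"
```

```text
t: 29.4
tcp_pos: [0.6332, -0.0078, 0.0227]
ee_rot: [1.217, 1.566, 0.02]
ft_force: [-0.2, -0.5, -0.3]
gripper_width: 0.894
t29.40 tcp [ 0.6332 -0.0078  0.0227] jawyaw -68.56 w 0.894 F [-0.2 -0.5 -0.3] q6 1.12
shift [-1.1  0.7  0. ] turn [-0.16  0.09 -0.25]
```

```bash
python3 -m handwheel '[-0.8,-1.2,0,0,0,0,0,0.3,0,0,0,0,0,0,0.3,0,0,0,0,0,0,0.3,0,0,0,0,0,0,0.3,0,0,0,0,0,0,0.3,0,0,0,0,0,0,0.3,-5,0,0,0,0,0,0.3,0,0,0,0,0,0]' 45
python3 -c "
from h import *
go(.6326,-.0061,.0245,np.radians(111.6))"
```

```text
t: 30.2
tcp_pos: [0.6328, -0.0077, 0.029]
ee_rot: [1.25, 1.567, 0.053]
ft_force: [0.4, -0.0, -1.6]
gripper_width: 0.689
t30.20 tcp [ 0.6328 -0.0077  0.029 ] jawyaw -68.56 w 0.689 F [ 0.4 -0.  -1.6] q6 1.12
shift [ 4.5  0.4 -1.6] turn [-0.16  0.06 -0.19]
```

```bash
python3 -m handwheel '[0.3,0,-0.8,-1.8,0,0,0,0.3,0,0,0,0,0,0,0.3,0,0,0,0,0,0]'
python3 -c "
from h import *
go(.6320,-.0063,.0245,np.radians(111.6))"
```

```text
t: 30.5
tcp_pos: [0.6313, -0.0062, 0.0292]
ee_rot: [1.238, 1.567, 0.041]
ft_force: [-0.1, 1.0, -0.4]
gripper_width: 0.686
t30.50 tcp [ 0.6313 -0.0062  0.0292] jawyaw -68.56 w 0.686 F [-0.1  1.  -0.4] q6 1.12
shift [4.7 0.6 0.3] turn [-0.16  0.07 -0.2 ]
```

Lower, release, lift away toward the blue plate and re-measure.

```bash
python3 -m handwheel '[0.3,4,0,0.2,0,0,0,0.3,1.5,0,0,0,0,0,0.3,0,0,0,0,0,0]'
python3 -m handwheel '[-0.7,0,0,0,0,0,0,-0.7,0,0,0,0,0,0,-0.7,0,0,0,0,0,0,-0.7,-20,0,0,0,0,0,-0.7,-40,0,0,0,0,0,-0.8,-35,-40,0,0,0,0,-1,-5,-48,0,0,0,0,-1,0,-48,0,0,0,0,-1,0,-30,-20,0,0,0,-1,0,0,-10,0,0,0,-1,0,0,0,0,0,0]'
python3 -c "
from h import *
go(.464,-.0425,.09,np.radians(90-15.8))
snap('scene','s31');snap('top','t31')
from m2 import *
f2('top','t31','grey',.004,.014,(.09,.06),rad=24);f2('top','t31','all',.000,.004,(.1,.07),rad=24)
t=cv2.imread('pics/t31_raw.png')
cv2.imwrite('pics/z31.png',cv2.resize(t[132:186,322:376],(594,594),interpolation=cv2.INTER_NEAREST))
"
```

```text
t: 30.8
tcp_pos: [0.6314, -0.0064, 0.0237]
ee_rot: [1.238, 1.567, 0.042]
ft_force: [-0.5, -0.3, 3.6]
gripper_width: 0.687
t: 31.9
tcp_pos: [0.4655, -0.0399, 0.1241]
ee_rot: [1.008, 1.561, -0.188]
ft_force: [0.2, -0.4, -0.5]
gripper_width: 1.0
t31.90 tcp [ 0.4655 -0.0399  0.1241] jawyaw -68.53 w 1.0 F [ 0.2 -0.4 -0.5] q6 1.02
shift [34.1 -2.6  1.7] turn [37.27  0.13 -0.54]
top t31 grey 827 [ 0.6314 -0.0078] deg 21.66 res0.033
top t31 all 1128 [ 0.6318 -0.0076] deg 21.50 res0.063
```

View pics/z31.png

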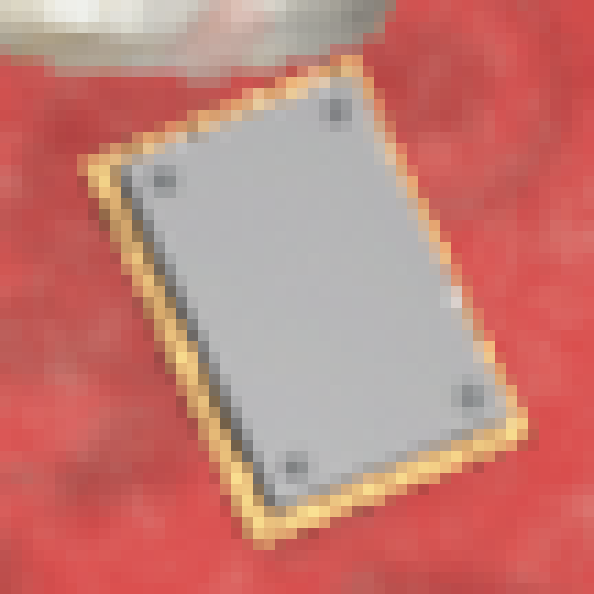

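The re-placed grey plate fits at (0.6314, −0.0078) against the pad at (0.6315, −0.0080), and it is square to it within 0.2°. Next, the blue plate.

```bash
python3 -c "
from m2 import *
f2('scene','c22','all',0,.01,(.075,.05),g=(.464,-.0425),yaw=-.275,rad=24)
f2('scene','c22','blue',0,.01,(.075,.05),g=(.464,-.0425),yaw=-.275,rad=24)
f2('top','top0','all',0,.01,(.075,.05),g=(.464,-.0425),yaw=-.275,rad=24)
"
python3 -m handwheel '[-0.8,0,0,0,8,0,0,-0.8,0,0,0,8,0,0,-0.8,0,0,0,8,0,0,-0.8,0,0,0,8,0,0,-0.8,0,0,0,5,0,0,-0.8,0,0,0,0,0,0,-0.8,0,0,0,0,0,0]'
python3 -c "
from h import *
go(.464,-.041,.06,np.radians(90-15.8))
"
```

```text
scene c22 all 411 [ 0.4651 -0.0421] deg -15.67 res0.019
scene c22 blue 360 [ 0.4648 -0.0424] deg -17.79 res0.124
top top0 all 666 [ 0.4634 -0.0421] deg -15.39 res0.016
t: 32.7
tcp_pos: [0.4823, -0.0418, 0.1238]
ee_rot: [1.639, 1.549, -0.221]
ft_force: [-0.0, -0.1, 0.2]
gripper_width: 0.902
t32.70 tcp [ 0.4823 -0.0418  0.1238] jawyaw -106.58 w 0.902 F [-0.  -0.1  0.2] q6 1.69
shift [ 63.3 -19.1   4.6] turn [-0.78 -0.08 -1.24]
```

```bash
python3 -m handwheel '[-0.8,10,-8,3,-0.5,0,-0.8,-0.8,15,0,0,-0.5,0,-0.4,-0.8,20,0,0,0,0,0,-0.8,0,0,0,0,0,0]'
python3 -c "
from h import *
go(.464,-.041,.0185,np.radians(74.5))
"
```

```text
t: 33.1
tcp_pos: [0.4746, -0.0427, 0.076]
ee_rot: [-2.836, 1.57, 1.614]
ft_force: [-1.2, -0.5, -0.0]
gripper_width: 0.9
t33.10 tcp [ 0.4746 -0.0427  0.076 ] jawyaw -105.08 w 0.9 F [-1.2 -0.5 -0. ] q6 1.65
shift [ 57.5 -10.7   1.2] turn [ 0.42 -0.07  0.02]
```

```bash
python3 -m handwheel '[-0.8,15,-9,1,0.4,0,0,-0.8,15,-3,0,0,0,0,-0.8,12,-1,0,0,0,0,-0.8,0,0,0,0,0,0]'
python3 -c "
from h import *
go(.464,-.041,.0185,np.radians(74.5))
snap('scene','s32')
s=cv2.imread('pics/s32_raw.png')
cv2.imwrite('pics/c32.png',cv2.resize(s[140:210,310:390],(800,700)))[:1] if 0 else cv2.imwrite('pics/c32.png',cv2.resize(s[150:210,310:390],(800,600)))
"
```

```text
t: 33.5
tcp_pos: [0.4614, -0.0405, 0.0331]
ee_rot: [-2.16, 1.569, 2.287]
ft_force: [-0.0, 0.7, -0.2]
gripper_width: 0.902
t33.50 tcp [ 0.4614 -0.0405  0.0331] jawyaw -105.24 w 0.902 F [-0.   0.7 -0.2] q6 1.66
shift [14.6  2.7 -0.2] turn [ 0.26 -0.06  0.09]
```

View pics/c32.png

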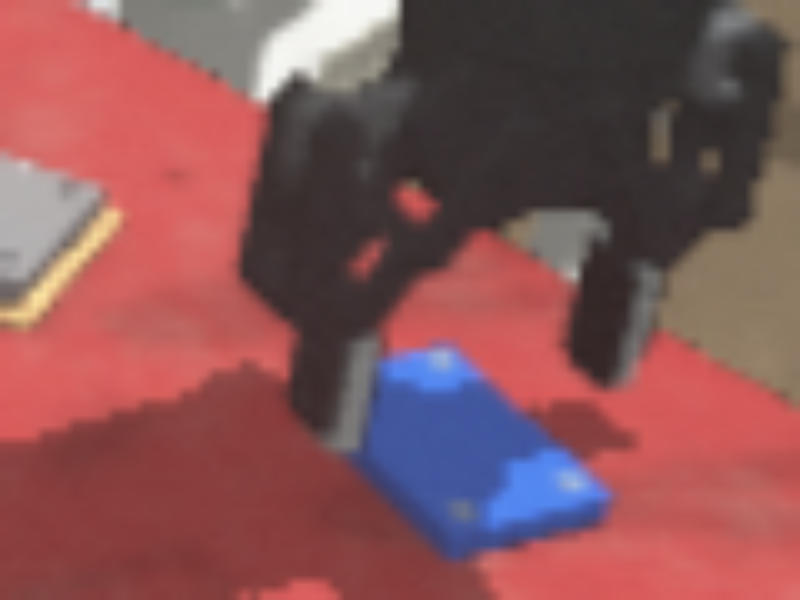

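```bash
python3 -m handwheel '[-0.8,8,1.5,0,0,0,0,-0.8,4.5,0,0,0,0,0,-0.8,0.8,0,0,0,0,0,-0.8,0,0,0,0,0,0]'
python3 -c "
from h import *
go(.464,-.041,.020,np.radians(74.5))
"
```

```text
t: 33.95
tcp_pos: [0.4659, -0.0415, 0.0214]
ee_rot: [1.929, 1.566, 0.093]
ft_force: [-0.0, 0.6, -0.7]
gripper_width: 0.897
t33.95 tcp [ 0.4659 -0.0415  0.0214] jawyaw -105.19 w 0.897 F [-0.   0.6 -0.7] q6 1.65
shift [ 1.4 -1.9 -0. ] turn [ 0.31 -0.09 -0.24]
```

```bash
python3 -m handwheel '[-0.8,1,-2,0,0,0,0,-0.8,0,0,0,0,0,0]'
python3 -c "
from h import *
go(.464,-.041,.020,np.radians(74.5))
"
python3 -m handwheel '[0.4,0,0,0,0,0,0,0.4,0,0,0,0,0,0,0.4,0,0,0,0,0,0,0.4,0,0,0,0,0,0,0.4,0,0,0,0,0,0,0.4,0,0,0,0,0,0]' 45
python3 -c "
from h import *
go(.464,-.041,.020,np.radians(74.5))
"
```

```text
t: 34.15
tcp_pos: [0.4641, -0.041, 0.0206]
ee_rot: [1.893, 1.566, 0.058]
ft_force: [0.2, 0.2, 0.7]
gripper_width: 0.901
t34.15 tcp [ 0.4641 -0.041   0.0206] jawyaw -105.18 w 0.901 F [0.2 0.2 0.7] q6 1.65
shift [ 0.6 -0.1  0. ] turn [ 0.32 -0.09 -0.28]
t: 34.75
tcp_pos: [0.4641, -0.041, 0.0213]
ee_rot: [1.863, 1.565, 0.028]
ft_force: [-0.4, -0.1, 1.2]
gripper_width: 0.57
t34.75 tcp [ 0.4641 -0.041   0.0213] jawyaw -105.18 w 0.57 F [-0.4 -0.1  1.2] q6 1.65
shift [ 1.3 -0.1  0.1] turn [ 0.32 -0.1  -0.33]
```

```bash
python3 -m handwheel '[0.4,-15,0,0,0,0,0,0.4,-40,0,0,0,0,0,0.4,-40,10,-5,0,0,0,0.4,-10,35,-18,0,0,0,0.4,0,40,-20,0,0,0,0.4,0,40,-20,0,0,0,0.4,0,25,-14,-8,0,0,0.4,0,0,0,-8,0,0,0.4,0,0,0,-8,0,0,0.4,0,0,0,-8,0,0,0.4,0,0,0,-4.8,0,0,0.4,0,0,0,0,0,0,0.4,0,0,0,0,0,0]'
python3 -c "
from lookp import *
go(.632,-.0062,.08,np.radians(111.6))
lookp('c33',.0213,(.075,.05),win=(260,100,360,175))"
```

```text
t: 36.05
tcp_pos: [0.631, -0.0033, 0.1253]
ee_rot: [-2.538, 1.567, 2.576]
ft_force: [-0.0, -0.4, -1.2]
gripper_width: 0.569
t36.05 tcp [ 0.631  -0.0033  0.1253] jawyaw -67.04 w 0.569 F [-0.  -0.4 -1.2] q6 1.1
shift [45.3 -0.1  3.2] turn [ 1.36 -0.19  0.14]
```

View pics/c33.png

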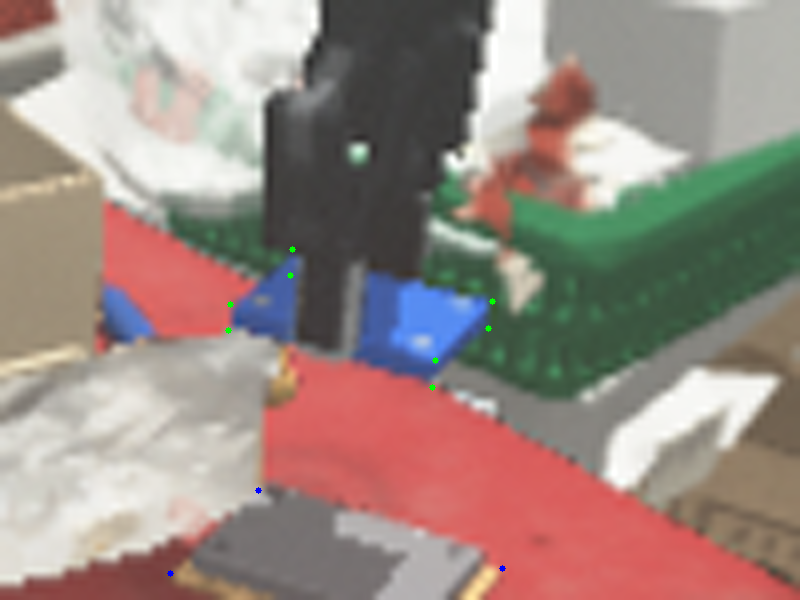

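```bash
python3 -m handwheel '[0.4,20,0,2,1.3,-0.1,0,0.4,20,0,0.5,0,0,0,0.4,15,0,0,0,0,0,0.4,8,0,0,0,0,0,0.4,0,0,0,0,0,0]'
python3 -c "
from lookp import *
go(.632,-.0062,.0353,np.radians(111.6))"
```

```text
t: 36.6
tcp_pos: [0.6324, -0.0058, 0.0613]
ee_rot: [-2.836, 1.57, 2.247]
ft_force: [-1.0, 0.1, -1.0]
gripper_width: 0.569
t36.60 tcp [ 0.6324 -0.0058  0.0613] jawyaw -68.8 w 0.569 F [-1.   0.1 -1. ] q6 1.12
shift [26.  -0.5  0.2] turn [-0.4  -0.03  0.01]
```

```bash
python3 -m handwheel '[0.4,12,-0.5,0,-0.4,0,0,0.4,8,0,0,0,0,0,0.4,1,0,0,0,0,0,0.4,0,0,0,0,0,0]'
python3 -c "
from lookp import *
go(.632,-.0062,.0353,np.radians(111.6))
lookp('c34',.0213,(.075,.05),win=(270,130,350,190))"
```

```text
t: 37.0
tcp_pos: [0.6331, -0.0061, 0.0401]
ee_rot: [1.277, 1.569, 0.082]
ft_force: [0.9, -0.2, -0.2]
gripper_width: 0.567
t37.00 tcp [ 0.6331 -0.0061  0.0401] jawyaw -68.43 w 0.567 F [ 0.9 -0.2 -0.2] q6 1.12
shift [ 4.8 -1.  -0.3] turn [-0.03  0.04 -0.12]
```

View pics/c34.png

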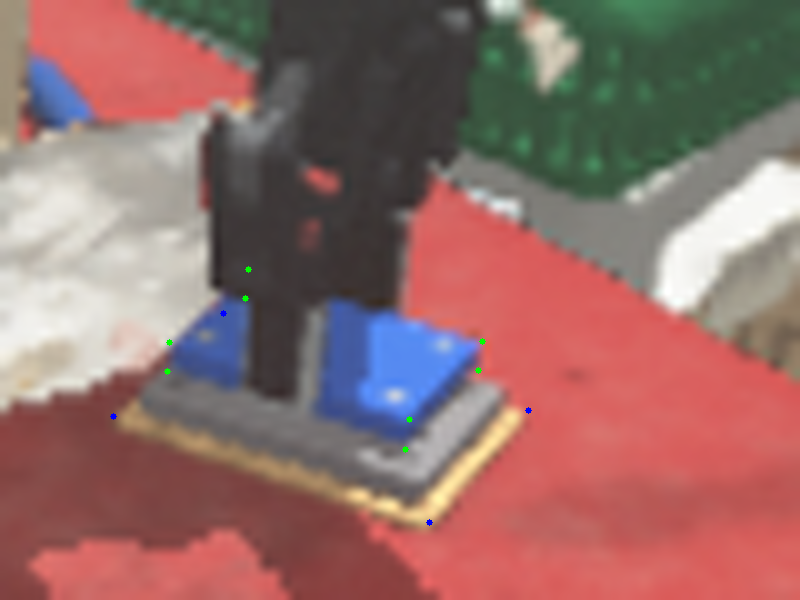

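The blue plate is about 5 mm above the grey one and aligned with it. I'll make the last small correction, lower and release.

```bash
python3 -m handwheel '[0.4,2.5,-1.2,-0.2,0,0,0,0.4,2.5,0,0,0,0,0,0.4,0.3,0,0,0,0,0]'
python3 -c "
from h import *
go(.632,-.0062,.0353,np.radians(111.6))"
```

```text
t: 37.35
tcp_pos: [0.6327, -0.0065, 0.0357]
ee_rot: [1.195, 1.566, 0.001]
ft_force: [0.3, -0.5, -1.4]
gripper_width: 0.569
t37.35 tcp [ 0.6327 -0.0065  0.0357] jawyaw -68.43 w 0.569 F [ 0.3 -0.5 -1.4] q6 1.12
shift [ 0.4 -0.5 -0.5] turn [-0.03  0.1  -0.25]
```

```bash
python3 -m handwheel '[0.4,0.6,-0.5,-0.4,0,0,0,0.4,0,0,0,0,0,0]'
python3 -c "
from h import *
go(.632,-.0062,.0353,np.radians(111.6))"
python3 -m handwheel '[-0.4,0,0,0,0,0,0,-0.4,0,0,0,0,0,0,-0.4,0,0,0,0,0,0,-0.5,-20,0,0,0,0,0,-0.5,-40,0,0,0,0,0,-0.8,-35,-40,0,0,0,0,-1,-5,-48,0,0,0,0,-1,0,-48,0,0,0,0,-1,0,-30,20,0,0,0,-1,0,0,10,0,0,0,-1,0,0,0,0,0,0]'
python3 -c "
from h import *
go(.464,-.0425,.09)
snap('scene','s35');snap('top','t35')
from m2 import *
f2('top','t35','blue',.014,.024,(.075,.05),rad=24)
f2('top','t35','all',.000,.014,(.09,.06),rad=24)
t=cv2.imread('pics/t35_raw.png');s=cv2.imread('pics/s35_raw.png')
cv2.imwrite('pics/z35.png',np.hstack([cv2.resize(t[132:186,322:376],(400,400),interpolation=cv2.INTER_NEAREST),cv2.resize(s[140:200,285:345],(400,400),interpolation=cv2.INTER_CUBIC)]))
cv2.imwrite('pics/t35.png',cv2.resize(t,(800,600)))
"
```

```text
t: 37.55
tcp_pos: [0.6326, -0.0064, 0.0356]
ee_rot: [1.161, 1.565, -0.034]
ft_force: [0.2, 0.3, 0.4]
gripper_width: 0.568
t37.55 tcp [ 0.6326 -0.0064  0.0356] jawyaw -68.43 w 0.568 F [0.2 0.3 0.4] q6 1.12
shift [ 0.3 -0.5 -0.4] turn [-0.03  0.14 -0.32]
t: 38.65
tcp_pos: [0.4889, -0.0958, 0.137]
ee_rot: [1.078, 1.56, -0.114]
ft_force: [0.6, 0.6, 0.2]
gripper_width: 1.002
t38.65 tcp [ 0.4889 -0.0958  0.137 ] jawyaw -68.29 w 1.002 F [0.6 0.6 0.2] q6 0.91
shift [ 46.7  -3.9 -59. ] turn [ 0.    0.3  -0.56]
top t35 blue 590 [ 0.6322 -0.0076] deg 20.80 res0.041
top t35 all 1145 [ 0.6324 -0.0052] deg 21.34 res0.203
```

View pics/z35.png

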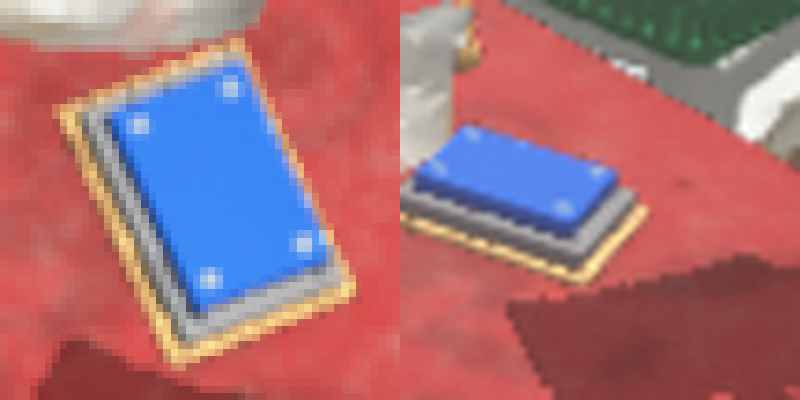

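View pics/t35.png

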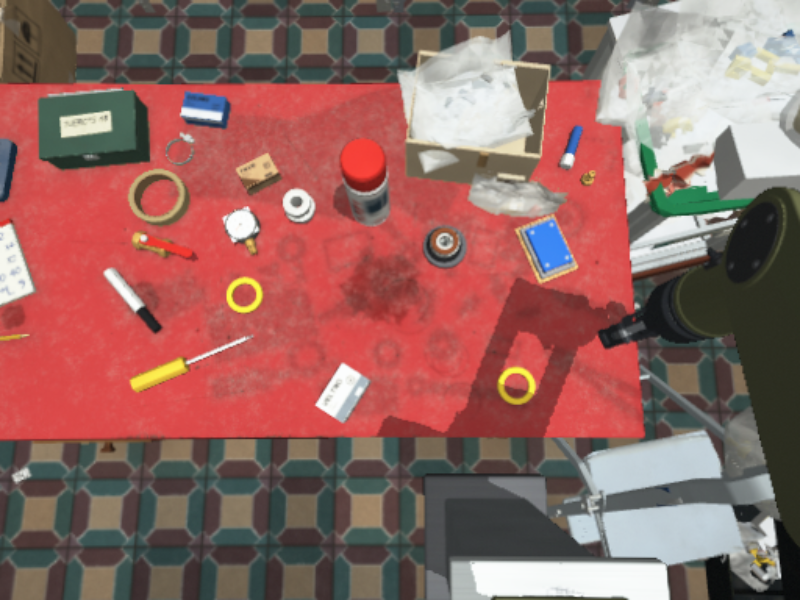

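The blue plate is at (0.6322, −0.0076), 20.8°, which is 0.8 mm and under 1° off the pad. One last check of the stack and the bystanders before handing in.

```bash
python3 -c "
import cv2,numpy as np
a=cv2.imread('pics/top0_raw.png').astype(int);b=cv2.imread('pics/t35_raw.png').astype(int)
d=np.abs(a-b).max(2)
print('carton',d[228:275,198:240].max(),'can',d[85:146,212:255].max())
s=cv2.imread('pics/s35_raw.png');cv2.imwrite('pics/z36.png',cv2.resize(s[155:200,235:280],(600,600),interpolation=cv2.INTER_CUBIC))"
```

```text
carton 6 can 47
```

View pics/z36.png

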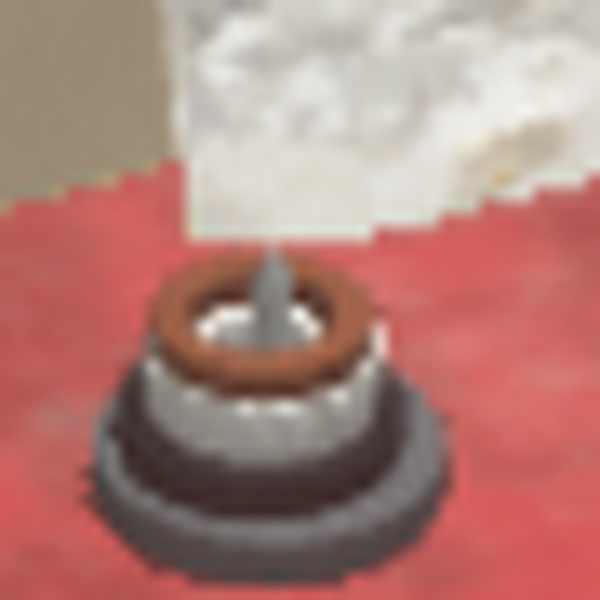

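```bash
python3 -c "
import cv2,numpy as np
a=cv2.imread('pics/top0_raw.png').astype(int);b=cv2.imread('pics/t35_raw.png').astype(int)
d=np.abs(a-b).max(2)[85:146,212:255]
ys,xs=np.nonzero(d>15);print(len(xs),list(zip(xs+212,ys+85))[:20])
for f in('t8','t30','t31','t35'):
  c=cv2.imread('pics/%s_raw.png'%f).astype(int);d=np.abs(a-c).max(2)[85:146,212:255];print(f,(d>15).sum())
"
```

```text
33 [(np.int64(244), np.int64(95)), (np.int64(245), np.int64(97)), (np.int64(245), np.int64(98)), (np.int64(247), np.int64(106)), (np.int64(218), np.int64(107)), (np.int64(218), np.int64(108)), (np.int64(247), np.int64(109)), (np.int64(248), np.int64(109)), (np.int64(218), np.int64(111)), (np.int64(247), np.int64(111)), (np.int64(218), np.int64(112)), (np.int64(219), np.int64(112)), (np.int64(247), np.int64(112)), (np.int64(248), np.int64(112)), (np.int64(246), np.int64(114)), (np.int64(248), np.int64(114)), (np.int64(245), np.int64(115)), (np.int64(247), np.int64(115)), (np.int64(244), np.int64(116)), (np.int64(246), np.int64(116))]
t8 370
t30 33
t31 34
t35 33
```

```bash
python3 -c "
import cv2,numpy as np
def sh(f,g,w):
  a=cv2.cvtColor(cv2.imread('pics/%s_raw.png'%f),cv2.COLOR_BGR2GRAY).astype(np.float32);b=cv2.cvtColor(cv2.imread('pics/%s_raw.png'%g),cv2.COLOR_BGR2GRAY).astype(np.float32)
  x0,y0,x1,y1=w;return cv2.phaseCorrelate(a[y0:y1,x0:x1],b[y0:y1,x0:x1],cv2.createHanningWindow((x1-x0,y1-y0),cv2.CV_32F))
print(sh('top0','t35',(208,82,260,148)))
s=(178,115,220,205)
for f in('top1',) : print(sh('top0',f,(208,82,260,148)))
for f in('scene1','s2','s3','s4','c14','c18','s35'): print(f,sh('scene0',f,s))
"
```

```text
((-0.09178855481960824, 0.12049489039135608), 0.9856796297762129)
((-0.08383170213741664, 0.1566145347302168), 1.0058084298308494)
scene1 ((0.5979858960925704, -0.1316773610785802), 0.9623150102591809)
s2 ((0.5378055196913536, -0.05718482987649054), 0.9639860128473352)
s3 ((0.558020358594085, -0.11820115873403836), 0.9884217893341442)
s4 ((0.5372850295742779, 0.004984727025359348), 0.8898067276566117)
c14 ((0.5456729371521689, -0.0963874783529377), 0.9622193258780021)
c18 ((0.5357145223849429, -0.01842211547717909), 0.8585695728254907)
s35 ((0.51059488887039, -0.07650055905551767), 0.9572979839937187)
```

The sub-millimetre shift of the can was already there in the second frame, while the arm was still far away, so it settled by itself. I'm handing in.

```bash
python3 -c "
from station import workorder
print(workorder.finish_job())"
```

```text
the job is handed in; nothing more can be done
None
```

The job is done and handed in at about 39 s of the 125 s allowed, with everything released and the gripper clear of the parts. On the spindle the order is black seal, then bearing, then brown seal. The grey plate is on the cork pad with the blue plate on top of it.

**Last checks:**
- **Stack:** the close-up shows all three rings flat on each other, with the post central in the bore. This was judged by eye, not measured.
- **Grey plate:** within about 0.2 mm and 0.2° of the pad. My first placing was about 1.9 mm off, so I re-gripped it and shifted it. The scene camera's fit of this plate was poor because the plastic bag merged with it, so I relied on the top camera.
- **Blue plate:** about 0.8 mm and 0.7° off the pad. With the blue plate on, a refit of the grey plate was not usable, because cork and blue plate merged into it. By eye its margins looked the same.
- **Bystanders:** the carton did not move. The can's image differs from the first frame by about 0.1–0.2 px in the top view and 0.5 px in the scene view. That difference was already there while the arm was far away, so it was not caused by contact.
- **Forces:** the highest wrist force I read was about 22 N, when pressing the brown seal and the grey plate home. I read it only at the end of each move.

The two cameras disagreed by about 2 mm in x throughout, which matches the stated calibration.

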